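# Click the shielding covers home and shut the terminal flap

## Robot

A 6-joint arm with a two-finger parallel gripper is mounted at the origin on the work surface. World frame = base frame: x ahead of the robot, y to its left, z up, the work surface at z = 0. Lengths are in m, angles in rad, forces in N, time in s.
With the tool pointing down it reaches from about 0.35 to 0.775 m from the base axis. Payload 7.3 kg.
Tool frame: the origin (TCP) lies between the finger pads; the fingertips stand robot.tcp_to_tips ahead of it and the grasp point (between the pads) lies 2 mm behind it (robot.tcp_to_tips is the distance from the TCP to the fingertips, in m); y points along the fingers, x is the direction in which the jaws open and shut, and the axes are right-handed (so a half turn about y gives the same grasp; the last joint's range is limited). The gripper opens to 92 mm and grips with 3 to 60 N. Pads are 19 mm wide; open, the fingers measure 130 mm over their backs; the gripper's body (75 mm by 190 mm) begins 47 mm behind the grasp point.
Start: joints at [0.968, 0.342, 1.524, -0, 1.275, -0.146], TCP at [0.232, 0.471, 0.244] pointing down, gripper open.
Joint ranges: [-2.53, 2.53], [-0.77, 2.02], [0.04, 2.7], [-1, 4.14], [0.28, 2.66], [-3.11, 3.11]. Speed limits (rad/s): [2.57, 2.57, 3.14, 3.14, 3.14, 3.14].

## Interface

Orientations are given as [roll, pitch, yaw] about the fixed x, y, z axes, in that order (R = Rz(yaw) Ry(pitch) Rx(roll)).
In Python, from cell import status, read_camera, get_calibration, robot gives the robot as it stands.
- The arm moves only by the shell command python3 -m creep 'ROWS' [FORCE]. ROWS is JSON, a list of rows, each an object of numbers: "dx", "dy", "dz": the shift along the tool's x, y, z in m; "rx", "ry", "rz": the turn, a rotation vector about the tool's x, y, z in rad; "gripper": the opening, from 0 (shut) to 1 (fully open). A call has 1 to 20 rows; each row is the pose to reach, as a shift and turn from the pose commanded when the call began, along the tool's axes at that moment; what a row does not reach only later rows make up. A row lasts 1/8 s, in which the tool goes at most 62.5 mm and 10.7 degrees, less where a joint would pass 70% of its speed; a pose out of reach is approached as far as the arm can. A call with a gripper value outside its range is refused whole. The fingers move at their own pace and stop on an object; FORCE is the grip in N (left out, the last holds). Time passes only in rows, so rows that repeat a pose let the fingers close. It gives the time, the measured TCP pose, the force and the opening at its end, in the units of the state.
- status.observe(): the state, without advancing time (a new reading comes with each control period).
- read_camera(name): name is "scene" or "side" or "wrist"; returns (picture, depth): 400x640x3 uint8, red, green, blue; 400x640 float32, m along the optical axis (not along the pixel's ray), 0 where there is no reading.
- get_calibration(name): a dict with "fx", "fy", "cx", "cy" (pixels), "xyz" and "rotation" of the camera in the world; the wrist camera has in their place "mount" (4x4, takes a point from camera to tool coordinates, whose origin is the TCP and whose axes are the tool frame's). Camera axes: x right, y down, z forward; pixel columns grow to the right and rows downward; lengths in m; the calibration is good to about 2 mm. The wrist camera is an equidistant fisheye: a pixel r from the principal point sees the ray r / f radians off the axis. A picture is of the moment at which its call begins: read the wrist's pose just before it. get_calibration takes no time and is no camera call.
- robot.hand_in(): hands the job in, once; it reports no verdict.
The state is a dict: "time": time; "qpos": joint angles; "qvel": joint speeds; "joint_efforts": joint torques, N m; "tool_pos": TCP position; "tool_rot": TCP orientation; "contact_force": force on the tool from outside, world axes, zero at the start; "torque": the same for the moment, N m; "opening": finger opening in m.
Only numpy, scipy, OpenCV 4.12 (cv2) and the standard library are available. Lean on these libraries where they do the work, as an engineer would, in place of code of your own. Each camera call takes 0.05 s, during which the arm holds its last target.

## Task

Close up the repaired control unit: take the blue test plug out of its terminal box and put it in the blue service tray, set each shielding cover lying on the bench into a bay of its own (any bays will do) and press it down squarely with the seating tool, not with the gripper itself, until it clicks fully home. When all the covers are home, swing the yellow terminal flap shut until its tab clicks under the orange catch. Leave the seating tool standing upright on its parking mark, and do not disturb the other things on the bench.

Things in the scene. Friction and masses are not known exactly. Their poses are not given: they have to be found in the camera images.
- unit: grey control unit, fixed: 64 (own x) x 344 (own y) mm, origin at the centre of its underside, deck 20 mm above the bench. Five alike cover bays in a row along own y, 54 mm apart; then, at the +y end, the terminal box with the flap. Black rails along the row at own x = +-22 (inner faces, flared at the top) to +-28 mm rise 22 mm above the deck
- bay0 (a point): centre of a fully seated cover in bay 0, 12 mm above the deck; axes as the unit's. Sprung brass latches at its +y and -y sides, sloped, 19 mm high. A cover set down loosely (own x along the unit's x, either way round) rests on the slopes about 13 mm too high; pressed squarely with 6 to 20 N it clicks home, its top 24 mm above the deck, 2 mm above the rails
- bay1 (a point): centre of a fully seated cover in bay 1, 12 mm above the deck; axes as the unit's. Sprung brass latches at its +y and -y sides, sloped, 19 mm high. A cover set down loosely (own x along the unit's x, either way round) rests on the slopes about 13 mm too high; pressed squarely with 6 to 20 N it clicks home, its top 24 mm above the deck, 2 mm above the rails
- bay2 (a point): centre of a fully seated cover in bay 2, 12 mm above the deck; axes as the unit's. Sprung brass latches at its +y and -y sides, sloped, 19 mm high. A cover set down loosely (own x along the unit's x, either way round) rests on the slopes about 13 mm too high; pressed squarely with 6 to 20 N it clicks home, its top 24 mm above the deck, 2 mm above the rails
- bay3 (a point): centre of a fully seated cover in bay 3, 12 mm above the deck; axes as the unit's. Sprung brass latches at its +y and -y sides, sloped, 19 mm high. A cover set down loosely (own x along the unit's x, either way round) rests on the slopes about 13 mm too high; pressed squarely with 6 to 20 N it clicks home, its top 24 mm above the deck, 2 mm above the rails
- bay4 (a point): centre of a fully seated cover in bay 4, 12 mm above the deck; axes as the unit's. Sprung brass latches at its +y and -y sides, sloped, 19 mm high. A cover set down loosely (own x along the unit's x, either way round) rests on the slopes about 13 mm too high; pressed squarely with 6 to 20 N it clicks home, its top 24 mm above the deck, 2 mm above the rails
- cover0_mid (a point): centre, half-way up, of shielding cover 0 (None if absent; three to five are present, all alike). Steel flange 40 (own x) x 32 (own y) x 4 mm at the bottom, white cap 36 (x) x 22 (y) x 20 mm on it, 24 mm tall in all, 30 g. It starts upright on the bench; take it by the 36 mm of the cap, fingers closing along own x
- cover1_mid (a point): centre, half-way up, of shielding cover 1 (None if absent; three to five are present, all alike). Steel flange 40 (own x) x 32 (own y) x 4 mm at the bottom, white cap 36 (x) x 22 (y) x 20 mm on it, 24 mm tall in all, 30 g. It starts upright on the bench; take it by the 36 mm of the cap, fingers closing along own x
- cover2_mid (a point): centre, half-way up, of shielding cover 2 (None if absent; three to five are present, all alike). Steel flange 40 (own x) x 32 (own y) x 4 mm at the bottom, white cap 36 (x) x 22 (y) x 20 mm on it, 24 mm tall in all, 30 g. It starts upright on the bench; take it by the 36 mm of the cap, fingers closing along own x
- cover3_mid (a point): centre, half-way up, of shielding cover 3 (None if absent; three to five are present, all alike). Steel flange 40 (own x) x 32 (own y) x 4 mm at the bottom, white cap 36 (x) x 22 (y) x 20 mm on it, 24 mm tall in all, 30 g. It starts upright on the bench; take it by the 36 mm of the cap, fingers closing along own x
- cover4_mid (a point): centre, half-way up, of shielding cover 4 (None if absent; three to five are present, all alike). Steel flange 40 (own x) x 32 (own y) x 4 mm at the bottom, white cap 36 (x) x 22 (y) x 20 mm on it, 24 mm tall in all, 30 g. It starts upright on the bench; take it by the 36 mm of the cap, fingers closing along own x
- tool_mid (a point): centre of the seating tool, half-way up (30 mm above its underside): a round flat aluminium foot 40 mm across and 14 mm high, with a red square grip 26 x 26 mm on it, 60 mm tall in all, 0.2 kg; grip faces along own x and y. It starts upright on its mark. Held with the fingertips just above the foot, it does not slide when pressing. The underside of the foot presses the covers
- plug_mid (a point): centre of the test plug, half-way up (25 mm above its underside): black foot 28 x 28 x 12 mm, blue grip 18 (own x) x 22 (own y) mm on it, 50 mm tall in all, 60 g. It starts standing loose on the deck in the terminal box, own x about along the unit's x, and the flap cannot shut over it. The box's walls rise 20 mm above the deck at own x +-32 mm of the unit
- tray_in (a point): centre of the inner floor (3 mm above the bench) of the fixed blue service tray, 120 (own x) x 110 (own y) x 20 mm outside, walls 3 mm
- parking_mark (a point): centre of the seating tool's parking mark, a flat yellow ring 80 mm across on the bench
- flap (a joint): angle of the terminal flap in rad: 0 shut and latched, 1.57 upright, starts at 1.6 to 1.95 (leaning outwards, to the unit's +y), stop at 2.0. The hinge is stiff and the flap stays where it is left. The tab meets the orange sprung catch at about 0.2; a further push down (5 to 15 N) clicks it under the catch's nose
- flap_hinge (a point): middle of the flap's hinge line, which runs along the unit's x at the unit's +y end, 42 mm above the bench; axes as the unit's. The yellow flap is 60 mm wide, 4 thick and 54 long from here, with an orange tab 5 mm longer. Shut, it lies from here towards the unit's -y, its top 44 mm above the bench. The catch rises to 59 mm above the bench, its nose 56 mm from the hinge line
- spray: bystander, leave it alone: spray can, 60 mm across, 190 tall, standing
- flux_jar: bystander, leave it alone: small jar with black lid, 34 mm across, 36 tall, standing between the covers and the seating tool
- driver: bystander, leave it alone: blue-handled screwdriver lying flat, 150 mm long
- phone: bystander, leave it alone: black phone-like slab 72 x 150 x 9 mm, lying flat
- screw_tray: bystander, leave it alone: clear divided screw tray 90 x 120 x 22 mm
Things that resemble listed ones, but are neither listed nor needed, are in the scene too. What is shaped like the part that bears cover3_mid but pink is not meant.

How it is judged:
By the outcome, as a careful person would: the job done as asked, in the order asked, and still so for the second after the job is handed in, with the robot touching nothing.
Of cover0, cover1, cover2, cover3, cover4 only 3 to 5 are there at a start; the rules pass over those that are not, and their reading is None.
At some moment in a run one of seat_tool, cover0, cover1, cover2, cover3, cover4 may be knocked a few centimetres aside while the robot is not near it.
It also fails if it takes over 200 s, if anything falls off the work surface, if the arm or the gripper's body presses on something with over 40 N, if the wrist force passes 120 N, or if a joint passes its speed limit or range.

## Working session

There is one attempt and no reset: what is moved stays moved. The work goes in short steps, Python scripts to look and compute and a shell command to move; the robot and the scene stay as the last step left them, time stands still between calls to the robot, and variables do not carry over. Pictures are saved under pics/ and viewed, and the job is handed in when it is done.

```bash
ls; mkdir -p pics; python3 - <<'E'
from cell import status, read_camera, get_calibration, robot
import cv2
print(status.observe()); print(robot.tcp_to_tips)
for n in ["scene","side","wrist"]:
    print(n,get_calibration(n))
    p,d=read_camera(n); cv2.imwrite(f"pics/{n}0.png",p[:,:,::-1])
E
```

```text
pics
{'time': 0.0, 'qpos': array([ 9.67976978e-01,  3.42726450e-01,  1.52505487e+00, -2.77322271e-06,
        1.27542014e+00, -1.45970484e-01]), 'qvel': array([ 6.60366621e-05, -4.46281242e-04, -1.47822340e-03, -1.65409346e-04,
        1.62666146e-03,  1.91592984e-03]), 'joint_efforts': array([-6.76736581e-04, -4.31236053e+01, -2.44217098e+01,  7.17036752e-02,
        5.60185465e-02, -1.33010640e-04]), 'tool_pos': array([0.23132391, 0.47083867, 0.24302981]), 'tool_rot': array([-1.57056495,  0.00159208,  1.11394846]), 'contact_force': array([-0.42328528,  0.58646481,  1.12680961]), 'torque': array([ 0.0307995 ,  0.01981232, -0.04541493]), 'opening': 0.09176547736439067}
0.017
scene {'fx': 361.72330249152975, 'fy': 361.72330249152975, 'cx': 318.35994885054606, 'cy': 194.77563544793415, 'xyz': array([ 1.26705659, -0.43661724,  0.82410863]), 'rotation': array([-2.33331046, -0.01750336,  1.04759984])}
side {'fx': 515.3297779340264, 'fy': 515.3297779340264, 'cx': 316.6909526151611, 'cy': 201.90029865448366, 'xyz': array([-0.04525595, -0.89384216,  0.74780152]), 'rotation': array([-2.14447376, -0.02472043, -0.60703335])}
wrist {'fx': 309.70691628693146, 'fy': 309.70691628693146, 'cx': 309.23147838311576, 'cy': 200.46298598097144, 'mount': array([[ 9.99999071e-01, -5.88317668e-04, -1.22970812e-03,
         3.21126331e-04],
       [ 1.04290562e-03, -2.50744773e-01,  9.68052670e-01,
        -1.41959687e-01],
       [-8.77865373e-04, -9.68053053e-01, -2.50743927e-01,
         6.62482096e-02],
       [ 0.00000000e+00,  0.00000000e+00,  0.00000000e+00,
         1.00000000e+00]])}
```

View images.

View pics/scene0.png

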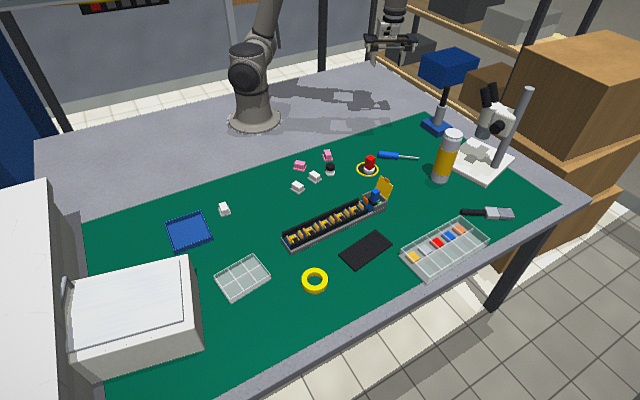

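View pics/side0.png

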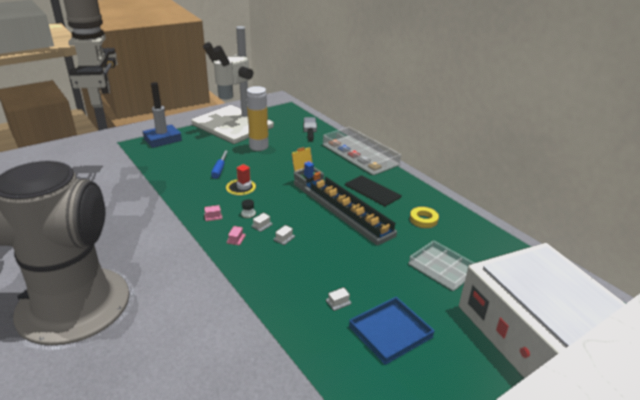

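View pics/wrist0.png

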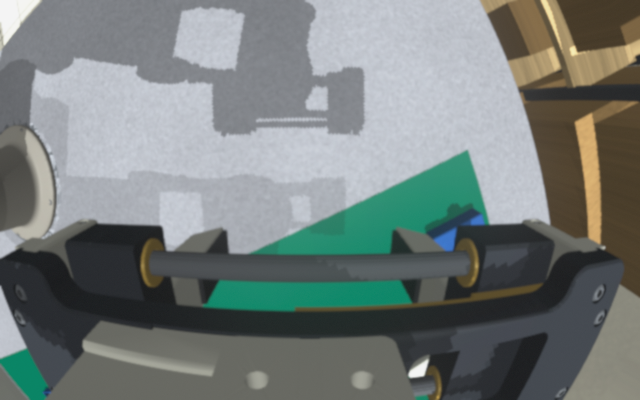

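```bash
cat > h.py <<'E'
from cell import status, read_camera, get_calibration, robot
import cv2, numpy as np
from scipy.spatial.transform import Rotation as Ro
def cam(n, s=None):
    c=get_calibration(n)
    if n=="wrist":
        s=s or status.observe()
        R=Ro.from_euler('xyz',s['tool_rot']).as_matrix(); M=np.array(c['mount'])
        return c,R@M[:3,:3],R@M[:3,3]+s['tool_pos']
    return c,Ro.from_euler('xyz',c['rotation']).as_matrix(),np.array(c['xyz'])
def shot(n,save=None):
    s=status.observe(); C=cam(n,s); p,d=read_camera(n)
    if save: cv2.imwrite(f"pics/{save}.png",p[:,:,::-1])
    return p,d,C,n
def rays(S,u,v):
    p,d,(c,R,t),n=S
    a=(np.asarray(u,float)-c['cx'])/c['fx']; b=(np.asarray(v,float)-c['cy'])/c['fy']
    if n=="wrist":
        r=np.hypot(a,b)+1e-12; k=np.sin(r)/r
        D=np.stack([a*k,b*k,np.cos(r)],-1)
    else: D=np.stack([a,b,np.ones_like(a)],-1)
    return D@R.T
def plane(S,u,v,z):
    t=S[2][2]; D=rays(S,u,v); return t+D*((z-t[2])/D[...,2])[...,None]
def cloud(S):
    p,d,(c,R,t),n=S
    v,u=np.mgrid[:400,:640]; D=rays(S,u,v)
    zc=D@R[:,2]; P=t+D*(d/np.maximum(zc,1e-3))[...,None]; P[d==0]=np.nan
    return P
def proj(S,X):
    c,R,t=S[2]; q=(np.asarray(X)-t)@R
    if S[3]=="wrist":
        r=np.hypot(q[...,0],q[...,1]); th=np.arctan2(r,q[...,2]); k=th/(r+1e-12)
        return np.stack([c['cx']+c['fx']*q[...,0]*k,c['cy']+c['fy']*q[...,1]*k],-1)
    return np.stack([c['cx']+c['fx']*q[...,0]/q[...,2],c['cy']+c['fy']*q[...,1]/q[...,2]],-1)
def comps(m,amin=15):
    n,l,st,ce=cv2.connectedComponentsWithStats(m.astype(np.uint8))
    return [(l==i,st[i,4],ce[i]) for i in range(1,n) if st[i,4]>=amin]
E
python3 - <<'E'
from h import *
for n in ["scene","side"]:
    S=shot(n); P=cloud(S); hsv=cv2.cvtColor(S[0],cv2.COLOR_RGB2HSV); H,Sa,V=cv2.split(hsv)
    inb=(P[...,0]>.2)&(P[...,0]<.9)&(abs(P[...,1])<.6)
    ms={"white":(Sa<40)&(V>170)&(P[...,2]>.012)&(P[...,2]<.04),"pink":(H>160)&(H<178)&(Sa>50)&(Sa<160),"red":((H<5)|(H>175))&(Sa>170)&(V>100),
     "blue":(H>100)&(H<125)&(Sa>150)&(V>60),"yellow":(H>18)&(H<32)&(Sa>130)&(V>120)}
    for k,m in ms.items():
        for c,a,ce in comps(m&inb,20):
            q=P[c]; print(n,k,a,ce.round(),np.nanmean(q,0).round(3),np.nanmin(q,0).round(3),np.nanmax(q,0).round(3))
E
```

```text
scene white 703 [475. 169.] [0.697 0.543 0.022] [0.589 0.485 0.014] [0.775 0.6   0.026]
scene white 22 [370. 169.] [0.516 0.221 0.016] [0.494 0.207 0.013] [0.526 0.241 0.02 ]
scene white 50 [314. 174.] [0.454 0.033 0.026] [0.435 0.02  0.021] [0.474 0.048 0.029]
scene white 51 [297. 184.] [ 0.472 -0.042  0.026] [ 0.454 -0.056  0.023] [ 0.491 -0.028  0.029]
scene white 61 [223. 206.] [ 0.452 -0.288  0.026] [ 0.431 -0.3    0.02 ] [ 0.468 -0.278  0.03 ]
scene white 105 [492. 211.] [0.87  0.431 0.022] [0.847 0.408 0.017] [0.893 0.458 0.026]
scene white 55 [461. 236.] [0.898 0.268 0.025] [0.895 0.229 0.012] [0.9   0.303 0.034]
scene white 87 [424. 248.] [0.876 0.148 0.018] [0.858 0.124 0.012] [0.897 0.168 0.033]
scene white 344 [241. 281.] [ 0.724 -0.337  0.02 ] [ 0.675 -0.393  0.012] [ 0.763 -0.265  0.027]
scene pink 86 [327. 155.] [0.375 0.13  0.016] [0.344 0.114 0.002] [0.393 0.149 0.029]
scene pink 112 [300. 165.] [0.379 0.015 0.016] [ 0.356 -0.005 -0.001] [0.402 0.042 0.03 ]
scene red 115 [370. 162.] [0.511 0.22  0.046] [0.492 0.209 0.019] [0.522 0.237 0.064]
scene red 56 [438. 242.] 
[... 3631 characters left out ...]
3] [ 0.454  0.183 -0.002] [0.535 0.263 0.007]
side yellow 24 [320. 184.] [0.661 0.075 0.033] [0.652 0.072 0.024] [0.671 0.079 0.038]
side yellow 58 [331. 190.] [0.664 0.028 0.035] [0.65  0.016 0.025] [0.687 0.042 0.043]
side yellow 60 [344. 199.] [ 0.666 -0.025  0.035] [ 0.655 -0.037  0.025] [ 0.686 -0.011  0.041]
side yellow 64 [358. 209.] [ 0.668 -0.08   0.035] [ 0.656 -0.091  0.025] [ 0.681 -0.067  0.043]
side yellow 365 [424. 216.] [ 0.807 -0.176  0.017] [ 0.773 -0.209  0.   ] [ 0.856 -0.137  0.024]
side yellow 63 [373. 219.] [ 0.671 -0.133  0.035] [ 0.659 -0.144  0.022] [ 0.694 -0.101  0.043]
side yellow 25 [385. 227.] [ 0.674 -0.175  0.035] [ 0.662 -0.178  0.021] [ 0.697 -0.162  0.04 ]
```

```bash
cat >> h.py <<'E'
def go(x,y,z,yaw):
    s=status.observe(); R=Ro.from_euler('xyz',s['tool_rot'])
    Rt=Ro.from_euler('xyz',[-np.pi/2,0,yaw])
    d=R.inv().apply(np.array([x,y,z])-s['tool_pos']); r=(R.inv()*Rt).as_rotvec()
    print("now",s['tool_pos'].round(4),s['tool_rot'].round(4),"t",round(s['time'],2))
    print("d",d.round(4),"r",r.round(4),"n>=",max(np.linalg.norm(d)/.0625,np.degrees(np.linalg.norm(r))/10.7).round(1))
E
python3 -c "
from h import *
for i in range(3): print(status.observe()['tool_pos'])
go(.55,-.02,.22,-1.55)"
```

```text
[0.23144838 0.47106195 0.24341697]
[0.23144838 0.47106195 0.24341697]
[0.23144838 0.47106195 0.24341697]
now [0.2314 0.4711 0.2434] [-1.5707e+00  6.0000e-04  1.1140e+00] t 0.25
d [-0.3002  0.0236 -0.5025] r [ 8.000e-04  2.664e+00 -3.000e-04] n>= 14.3
```

```bash
python3 -m creep '[{"dx":-0.3,"dy":0.02,"dz":-0.5,"ry":2.66},{"dx":-0.3,"dy":0.02,"dz":-0.5,"ry":2.66},{"dx":-0.3,"dy":0.02,"dz":-0.5,"ry":2.66},{"dx":-0.3,"dy":0.02,"dz":-0.5,"ry":2.66},{"dx":-0.3,"dy":0.02,"dz":-0.5,"ry":2.66},{"dx":-0.3,"dy":0.02,"dz":-0.5,"ry":2.66},{"dx":-0.3,"dy":0.02,"dz":-0.5,"ry":2.66},{"dx":-0.3,"dy":0.02,"dz":-0.5,"ry":2.66},{"dx":-0.3,"dy":0.02,"dz":-0.5,"ry":2.66},{"dx":-0.3,"dy":0.02,"dz":-0.5,"ry":2.66},{"dx":-0.3,"dy":0.02,"dz":-0.5,"ry":2.66},{"dx":-0.3,"dy":0.02,"dz":-0.5,"ry":2.66},{"dx":-0.3,"dy":0.02,"dz":-0.5,"ry":2.66},{"dx":-0.3,"dy":0.02,"dz":-0.5,"ry":2.66},{"dx":-0.3,"dy":0.02,"dz":-0.5,"ry":2.66},{"dx":-0.3,"dy":0.02,"dz":-0.5,"ry":2.66},{"dx":-0.3,"dy":0.02,"dz":-0.5,"ry":2.66},{"dx":-0.3,"dy":0.02,"dz":-0.5,"ry":2.66},{"dx":-0.3,"dy":0.02,"dz":-0.5,"ry":2.66}]'
python3 -c "
from h import *
print(status.observe()['tool_rot'],status.observe()['qpos']);shot('wrist','w1')"
```

```text
[-1.57071085e+00  6.11577093e-04  1.11403228e+00] [ 9.68024326e-01  3.42341496e-01  1.52451827e+00 -4.60632630e-06
  1.27535040e+00 -1.46006582e-01]invalid input at $[0]: expected keys dx, dy, dz, rx, ry, rz, gripper
```

View pics/w1.png

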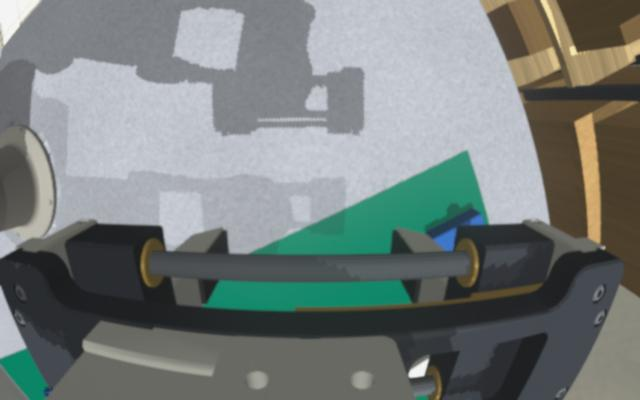

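```bash
python3 -m creep '[{"dx":-0.3,"dy":0.02,"dz":-0.5,"rx":0,"ry":2.66,"rz":0,"gripper":1},{"dx":-0.3,"dy":0.02,"dz":-0.5,"rx":0,"ry":2.66,"rz":0,"gripper":1},{"dx":-0.3,"dy":0.02,"dz":-0.5,"rx":0,"ry":2.66,"rz":0,"gripper":1},{"dx":-0.3,"dy":0.02,"dz":-0.5,"rx":0,"ry":2.66,"rz":0,"gripper":1},{"dx":-0.3,"dy":0.02,"dz":-0.5,"rx":0,"ry":2.66,"rz":0,"gripper":1},{"dx":-0.3,"dy":0.02,"dz":-0.5,"rx":0,"ry":2.66,"rz":0,"gripper":1},{"dx":-0.3,"dy":0.02,"dz":-0.5,"rx":0,"ry":2.66,"rz":0,"gripper":1},{"dx":-0.3,"dy":0.02,"dz":-0.5,"rx":0,"ry":2.66,"rz":0,"gripper":1},{"dx":-0.3,"dy":0.02,"dz":-0.5,"rx":0,"ry":2.66,"rz":0,"gripper":1},{"dx":-0.3,"dy":0.02,"dz":-0.5,"rx":0,"ry":2.66,"rz":0,"gripper":1},{"dx":-0.3,"dy":0.02,"dz":-0.5,"rx":0,"ry":2.66,"rz":0,"gripper":1},{"dx":-0.3,"dy":0.02,"dz":-0.5,"rx":0,"ry":2.66,"rz":0,"gripper":1},{"dx":-0.3,"dy":0.02,"dz":-0.5,"rx":0,"ry":2.66,"rz":0,"gripper":1},{"dx":-0.3,"dy":0.02,"dz":-0.5,"rx":0,"ry":2.66,"rz":0,"gripper":1},{"dx":-0.3,"dy":0.02,"dz":-0.5,"rx":0,"ry":2.66,"rz":0,"gripper":1},{"dx":-0.3,"dy":0.02,"dz":-0.5,"rx":0,"ry":2.66,"rz":0,"gripper":1},{"dx":-0.3,"dy":0.02,"dz":-0.5,"rx":0,"ry":2.66,"rz":0,"gripper":1},{"dx":-0.3,"dy":0.02,"dz":-0.5,"rx":0,"ry":2.66,"rz":0,"gripper":1}]'
python3 -c "
from h import *
print(status.observe()['tool_rot'],status.observe()['qpos']);shot('wrist','w1')"
```

```text
time: 2.55
tool_pos: [0.548, -0.0186, 0.2237]
tool_rot: [-1.571, 0.0, -1.545]
contact_force: [-0.1, 1.1, 0.5]
opening: 0.0919
[-1.57076923e+00  9.75050569e-05 -1.54488567e+00] [-1.73737706e-01  4.00842081e-01  1.49179908e+00  1.06405807e-04
  1.24894427e+00  1.37111430e+00]
```

View pics/w1.png

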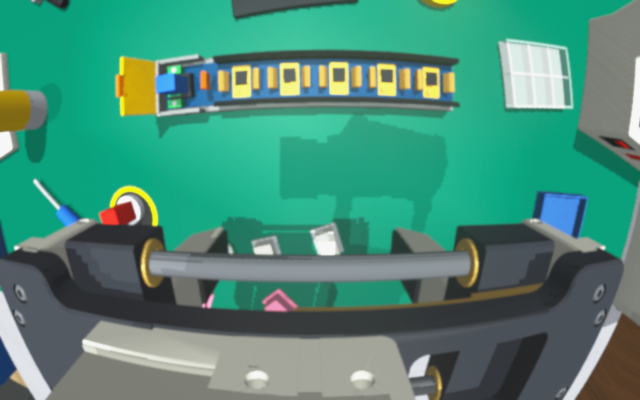

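```bash
python3 - <<'E'
from h import *
S=shot('wrist'); P=cloud(S); hsv=cv2.cvtColor(S[0],cv2.COLOR_RGB2HSV); H,Sa,V=cv2.split(hsv)
reg=np.zeros_like(H,bool); reg[40:125,110:470]=1
y=(H>15)&(H<32)&(Sa>110)&(V>110)&reg
for c,a,ce in comps(y,15):
    q=P[c]; print(a,ce.round(1),np.nanmedian(q,0).round(4),q[:,2].min().round(3),q[:,2].max().round(3))
b=(H>100)&(H<125)&(Sa>150)&(V>60)&reg&(P[...,2]>.035)
for c,a,ce in comps(b,15):
    q=P[c]; print('blue',a,ce.round(1),np.nanmedian(q,0).round(4),np.percentile(q,[1,99],axis=0).round(3).tolist())
im=cv2.resize(S[0][35:130,105:480],None,fx=2.1,fy=2.1,interpolation=cv2.INTER_CUBIC); cv2.imwrite('pics/w1c.png',im[:,:,::-1])
# rails: black top
k=(V<60)&reg&(P[...,2]>.036)&(P[...,2]<.052)
for c,a,ce in comps(k,50):
    q=P[c]; print('blk',a,ce.round(1)); 
    vx,vy,x0,y0=cv2.fitLine(q[:,:2].astype(np.float32),cv2.DIST_HUBER,0,.01,.01).ravel(); print(vx,vy,x0,y0,'yaw',np.arctan2(-vx*np.sign(vy),abs(vy)),np.median(q[:,2]))
E
```

```text
1947 [136.5  86.6] [0.6573 0.1614 0.0753] nan nan
297 [289.2  78.9] [0.6601 0.006  0.0216] nan nan
328 [338.4  78.5] [ 0.6619 -0.0479  0.0216] 0.019 0.025
351 [386.3  80.1] [ 0.6644 -0.102   0.0217] 0.019 0.025
300 [241.1  82.1] [0.657  0.0595 0.0215] nan nan
124 [305.3  76.3] [ 0.6649 -0.0118  0.0381] nan nan
127 [322.7  76.4] [ 0.6651 -0.0302  0.0381] nan nan
156 [355.7  76.7] [ 0.6664 -0.065   0.0367] nan nan
132 [372.1  76.9] [ 0.6682 -0.0819  0.038 ] nan nan
486 [427.2  82. ] [ 0.6678 -0.1501  0.0223] nan nan
117 [255.5  78.6] [0.6622 0.0403 0.0383] 0.026 0.041
139 [272.1  77.9] [0.6624 0.0229 0.0372] nan nan
166 [404.   78.6] [ 0.6691 -0.1185  0.0361] 0.027 0.042
41 [203.   79.3] [0.6609 0.0915 0.0591] 0.057 0.061
173 [223.2  81.2] [0.6607 0.0763 0.0365] nan nan
182 [448.5  82.2] [ 0.6717 -0.1725  0.036 ] 0.027 0.041
blue 528 [171.   83.9] [0.6576 0.1236 0.0699] [[0.649, 0.118, 0.037], [0.667, 0.139, 0.072]]
```

View pics/w1c.png

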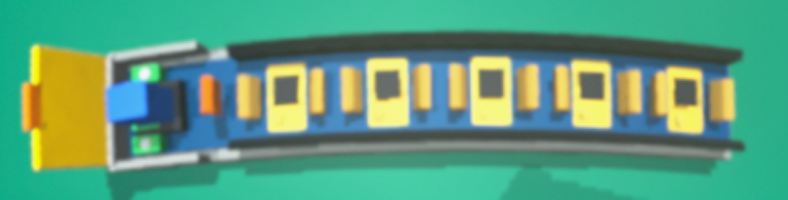

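```bash
python3 - <<'E'
from h import *
S=shot('wrist'); P=cloud(S); hsv=cv2.cvtColor(S[0],cv2.COLOR_RGB2HSV); H,Sa,V=cv2.split(hsv)
reg=np.zeros_like(H,bool); reg[40:125,210:470]=1
y=(H>15)&(H<32)&(Sa>110)&(V>110)&reg
pad=y&(P[...,2]<.0255); lat=y&(P[...,2]>.033)
C=[]
for c,a,ce in comps(pad,150):
    cs,_=cv2.findContours(c.astype(np.uint8),cv2.RETR_EXTERNAL,cv2.CHAIN_APPROX_NONE)
    k=max(cs,key=cv2.contourArea)[:,0]; X=plane(S,k[:,0],k[:,1],.021)[:,:2]
    r=cv2.minAreaRect((X*1000).astype(np.float32)); print('pad',a,np.round(r[0],1),np.round(r[1],1),round(r[2],1)); 
    C.append(np.array(r[0])/1000)
L=[]
for c,a,ce in comps(lat,30):
    v,u=np.nonzero(c); X=plane(S,u,v,.039); print('lat',a,X.mean(0)[:2].round(4)); L.append(X.mean(0)[:2])
L=np.array(L); 
f=cv2.fitLine(L.astype(np.float32),cv2.DIST_HUBER,0,.01,.01).ravel(); print('lat line',f, 'yaw',np.arctan2(f[0],-f[1]) if f[1]<0 else np.arctan2(-f[0],f[1]))
# dark rails near pads: for columns, dark pixels
dk=(V<70)&reg&~y
for u in range(230,440,20):
    r=np.nonzero(dk[:,u])[0]; runs=np.split(r,np.nonzero(np.diff(r)>1)[0]+1)
    o=[]
    for q in runs:
        if len(q)>=2: o+= [(plane(S,u,q[0]-.5,.042)[:2].round(4).tolist()),(plane(S,u,q[-1]+.5,.042)[:2].round(4).tolist())]
    print(u,[ (x[0],x[1]) for x in o])
E
```

```text
pad 294 [665.    6.2] [34.2 17.6] 1.5
pad 324 [667.6 -48. ] [34.2 17.7] 2.5
pad 351 [ 669.4 -101.9] [35.3 18.7] 1.2
pad 294 [662.7  60.4] [34.2 17.3] 1.7
pad 359 [ 671.5 -155.3] [35.9 20.5] 1.3
lat 104 [ 0.6644 -0.0125]
lat 102 [ 0.6653 -0.0294]
lat 116 [ 0.6668 -0.0655]
lat 97 [ 0.6682 -0.0827]
lat 102 [0.6618 0.0406]
lat 109 [0.6625 0.0235]
lat 119 [ 0.6694 -0.1189]
lat 83 [ 0.6696 -0.136 ]
lat 120 [0.6603 0.077 ]
lat 129 [ 0.6716 -0.1727]
lat line [ 0.04571318 -0.9989546   0.66597486 -0.04766577] yaw 0.045729116
230 [(0.6866, 0.068), (0.6811, 0.0678)]
250 [(0.6846, 0.0462), (0.6812, 0.0461)]
270 []
290 []
310 []
330 [(0.6872, -0.0369), (0.685, -0.037)]
350 [(0.6884, -0.0578), (0.6862, -0.0578)]
370 [(0.6889, -0.0789), (0.6867, -0.079)]
390 [(0.691, -0.1006), (0.6876, -0.1006)]
410 [(0.6913, -0.1231), (0.6879, -0.1231)]
430 [(0.6921, -0.1465), (0.6898, -0.1465)]
```

```bash
python3 - <<'E'
from h import *
for n,reg in [('wrist',(40,125,110,210)),('scene',(180,215,355,400)),('side',(150,190,290,330))]:
    S=shot(n); P=cloud(S); hsv=cv2.cvtColor(S[0],cv2.COLOR_RGB2HSV); H,Sa,V=cv2.split(hsv)
    m=np.zeros_like(H,bool); m[reg[0]:reg[1],reg[2]:reg[3]]=1
    b=(H>100)&(H<125)&(Sa>120)&m&(P[...,2]>.0665)
    v,u=np.nonzero(b); X=plane(S,u,v,.070)[:,:2]
    r=cv2.minAreaRect((X*1000).astype(np.float32)); print(n,len(u),np.round(r[0],1),np.round(r[1],1),round(r[2],1),X.mean(0).round(4))
    f=(H>18)&(H<32)&(Sa>130)&(V>110)&m; q=P[f]; q=q[np.isfinite(q[:,0])]
    if len(q)>50:
        A=q-q.mean(0); w=np.linalg.svd(A,full_matrices=False)[2]; print(' flap',q.mean(0).round(3),w[2].round(3),np.percentile(q,[1,99],axis=0).round(3).tolist())
        lo=q[q[:,2]<.055]; hi=q[q[:,2]>.09]; print('  lo',lo.mean(0).round(4),'hi',hi.mean(0).round(4))
E
```

```text
wrist 335 [658.6 128.7] [18.3 23.3] 1.8 [0.6584 0.129 ]
 flap [0.657 0.162 0.074] [ 0.082 -0.984  0.156] [[0.629, 0.154, 0.048], [0.687, 0.171, 0.1]]
  lo [0.6584 0.1584 0.0495] hi [0.6573 0.167  0.0943]
scene 35 [659.9 129.8] [18.8 22.9] 4.5 [0.6598 0.1294]
 flap [0.662 0.15  0.066] [ 0.023  0.48  -0.877] [[0.629, 0.065, 0.022], [0.688, 0.171, 0.096]]
  lo [0.6649 0.1083 0.0396] hi [0.6691 0.1678 0.0931]
side 31 [657.2 125.4] [22.4 21.3] 13.2 [0.657  0.1256]
 flap [0.654 0.15  0.069] [ 0.109  0.432 -0.895] [[0.627, 0.04, 0.029], [0.685, 0.168, 0.095]]
  lo [0.654  0.0982 0.0407] hi [0.6488 0.1643 0.0924]
```

```bash
python3 -c "
from h import *
go(.6587,.1285,.16,.04)"
```

```text
now [ 0.548  -0.0186  0.2237] [-1.5708e+00  1.0000e-04 -1.5458e+00] t 2.85
d [-0.1443  0.0637  0.1144] r [-1.0000e-04 -1.5858e+00 -0.0000e+00] n>= 8.5
```

```bash
python3 -m creep '[{"dx":-0.1443,"dy":0.0637,"dz":0.1144,"rx":0,"ry":-1.586,"rz":0,"gripper":0.6},{"dx":-0.1443,"dy":0.0637,"dz":0.1144,"rx":0,"ry":-1.586,"rz":0,"gripper":0.6},{"dx":-0.1443,"dy":0.0637,"dz":0.1144,"rx":0,"ry":-1.586,"rz":0,"gripper":0.6},{"dx":-0.1443,"dy":0.0637,"dz":0.1144,"rx":0,"ry":-1.586,"rz":0,"gripper":0.6},{"dx":-0.1443,"dy":0.0637,"dz":0.1144,"rx":0,"ry":-1.586,"rz":0,"gripper":0.6},{"dx":-0.1443,"dy":0.0637,"dz":0.1144,"rx":0,"ry":-1.586,"rz":0,"gripper":0.6},{"dx":-0.1443,"dy":0.0637,"dz":0.1144,"rx":0,"ry":-1.586,"rz":0,"gripper":0.6},{"dx":-0.1443,"dy":0.0637,"dz":0.1144,"rx":0,"ry":-1.586,"rz":0,"gripper":0.6},{"dx":-0.1443,"dy":0.0637,"dz":0.1144,"rx":0,"ry":-1.586,"rz":0,"gripper":0.6},{"dx":-0.1443,"dy":0.0637,"dz":0.1144,"rx":0,"ry":-1.586,"rz":0,"gripper":0.6},{"dx":-0.1443,"dy":0.0637,"dz":0.1144,"rx":0,"ry":-1.586,"rz":0,"gripper":0.6},{"dx":-0.1443,"dy":0.0637,"dz":0.1144,"rx":0,"ry":-1.586,"rz":0,"gripper":0.6}]'
python3 -c "
from h import *
S=shot('wrist','w2'); go(.6587,.1285,.062,.04)
print(proj(S,np.array([.6587,.1285,.07])))"
```

```text
time: 4.35
tool_pos: [0.6588, 0.1285, 0.16]
tool_rot: [-1.571, -0.0, 0.039]
contact_force: [0.1, 0.8, 0.1]
opening: 0.0553
now [0.6588 0.1285 0.16  ] [-1.5707 -0.      0.0393] t 4.4
d [-0.0001  0.098  -0.    ] r [-0.0001 -0.0007  0.    ] n>= 1.6
[308.17664507 208.771836  ]
```

View pics/w2.png

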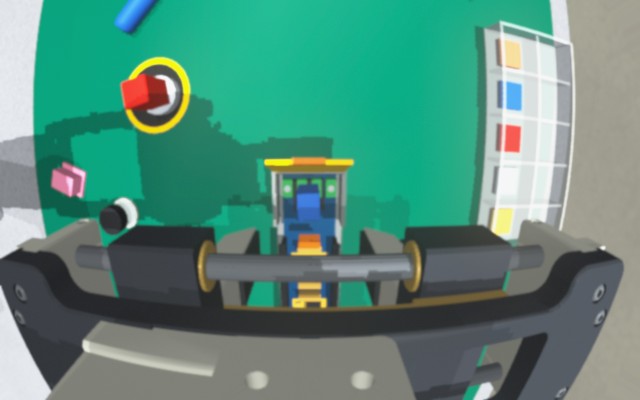

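```bash
python3 -m creep '[{"dx":0,"dy":0.05,"dz":0,"rx":0,"ry":0,"rz":0,"gripper":0.6},{"dx":0,"dy":0.08,"dz":0,"rx":0,"ry":0,"rz":0,"gripper":0.6},{"dx":0,"dy":0.098,"dz":0,"rx":0,"ry":0,"rz":0,"gripper":0.6},{"dx":0,"dy":0.098,"dz":0,"rx":0,"ry":0,"rz":0,"gripper":0.6},{"dx":0,"dy":0.098,"dz":0,"rx":0,"ry":0,"rz":0,"gripper":0},{"dx":0,"dy":0.098,"dz":0,"rx":0,"ry":0,"rz":0,"gripper":0},{"dx":0,"dy":0.098,"dz":0,"rx":0,"ry":0,"rz":0,"gripper":0},{"dx":0,"dy":0.098,"dz":0,"rx":0,"ry":0,"rz":0,"gripper":0},{"dx":0,"dy":0.098,"dz":0,"rx":0,"ry":0,"rz":0,"gripper":0}]' 20
python3 -c "
from h import *
s=status.observe();print(s['contact_force'],s['opening'],s['tool_pos'])"
```

```text
time: 5.52
tool_pos: [0.6589, 0.1285, 0.0624]
tool_rot: [-1.571, -0.0, 0.04]
contact_force: [-0.7, 0.6, 2.3]
opening: 0.0178
[-0.71850579  0.55479577  2.28298351] 0.01781414427356378 [0.65886891 0.12854636 0.06241515]
```

```bash
python3 -c "
from h import *
go(.484,-.41,.047,.04)"
```

```text
now [0.6589 0.1285 0.0624] [-1.5707e+00 -5.0000e-04  4.0000e-02] t 5.53
d [-0.1963  0.0153 -0.5311] r [-0.0001  0.      0.0005] n>= 9.1
```

```bash
python3 -m creep '[{"dx":0,"dy":-0.04,"dz":0,"rx":0,"ry":0,"rz":0,"gripper":0},{"dx":0,"dy":-0.09,"dz":0,"rx":0,"ry":0,"rz":0,"gripper":0},{"dx":-0.1963,"dy":-0.09,"dz":-0.531,"rx":0,"ry":0,"rz":0,"gripper":0},{"dx":-0.1963,"dy":-0.09,"dz":-0.531,"rx":0,"ry":0,"rz":0,"gripper":0},{"dx":-0.1963,"dy":-0.09,"dz":-0.531,"rx":0,"ry":0,"rz":0,"gripper":0},{"dx":-0.1963,"dy":-0.09,"dz":-0.531,"rx":0,"ry":0,"rz":0,"gripper":0},{"dx":-0.1963,"dy":-0.09,"dz":-0.531,"rx":0,"ry":0,"rz":0,"gripper":0},{"dx":-0.1963,"dy":-0.09,"dz":-0.531,"rx":0,"ry":0,"rz":0,"gripper":0},{"dx":-0.1963,"dy":-0.09,"dz":-0.531,"rx":0,"ry":0,"rz":0,"gripper":0},{"dx":-0.1963,"dy":-0.09,"dz":-0.531,"rx":0,"ry":0,"rz":0,"gripper":0},{"dx":-0.1963,"dy":-0.09,"dz":-0.531,"rx":0,"ry":0,"rz":0,"gripper":0},{"dx":-0.1963,"dy":-0.09,"dz":-0.531,"rx":0,"ry":0,"rz":0,"gripper":0},{"dx":-0.1963,"dy":-0.09,"dz":-0.531,"rx":0,"ry":0,"rz":0,"gripper":0},{"dx":-0.1963,"dy":-0.09,"dz":-0.531,"rx":0,"ry":0,"rz":0,"gripper":0}]'
python3 -c "
from h import *
shot('side','s3');go(.484,-.41,.047,.04)"
```

```text
time: 7.28
tool_pos: [0.4845, -0.4084, 0.1519]
tool_rot: [-1.57, 0.0, 0.042]
contact_force: [0.2, -0.1, -0.5]
opening: 0.0179
now [ 0.4846 -0.4084  0.1521] [-1.5704  0.      0.042 ] t 7.33
d [-0.0007  0.1051 -0.0017] r [-0.0004  0.002  -0.    ] n>= 1.7
```

View pics/s3.png

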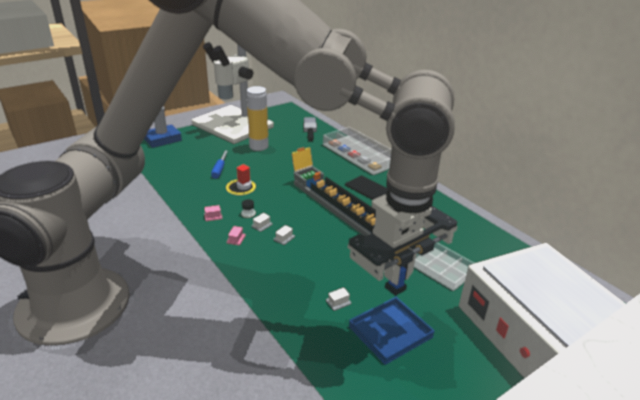

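```bash
python3 -m creep '[{"dx":0,"dy":0.05,"dz":0,"rx":0,"ry":0,"rz":0,"gripper":0},{"dx":0,"dy":0.09,"dz":0,"rx":0,"ry":0,"rz":0,"gripper":0},{"dx":0,"dy":0.105,"dz":0,"rx":0,"ry":0,"rz":0,"gripper":0},{"dx":0,"dy":0.105,"dz":0,"rx":0,"ry":0,"rz":0,"gripper":0},{"dx":0,"dy":0.105,"dz":0,"rx":0,"ry":0,"rz":0,"gripper":0},{"dx":0,"dy":0.105,"dz":0,"rx":0,"ry":0,"rz":0,"gripper":0.5},{"dx":0,"dy":0.105,"dz":0,"rx":0,"ry":0,"rz":0,"gripper":0.5},{"dx":0,"dy":0.105,"dz":0,"rx":0,"ry":0,"rz":0,"gripper":0.5},{"dx":0,"dy":0.105,"dz":0,"rx":0,"ry":0,"rz":0,"gripper":0.5},{"dx":0,"dy":0.06,"dz":0,"rx":0,"ry":0,"rz":0,"gripper":0.5},{"dx":0,"dy":0,"dz":0,"rx":0,"ry":0,"rz":0,"gripper":0.9},{"dx":0,"dy":0,"dz":0,"rx":0,"ry":0,"rz":0,"gripper":0.9}]'
python3 -c "
from h import *
shot('wrist','w4');shot('side','s4');go(.45,-.33,.16,.04)"
```

```text
time: 8.82
tool_pos: [0.4858, -0.412, 0.1577]
tool_rot: [-1.579, -0.007, 0.04]
contact_force: [0.0, 0.9, -0.2]
opening: 0.0613
now [ 0.4839 -0.4099  0.1525] [-1.5715e+00 -7.0000e-04  4.0000e-02] t 8.93
d [-0.0306 -0.0076  0.0812] r [0.0007 0.     0.0007] n>= 1.4
```

View pics/w4.png

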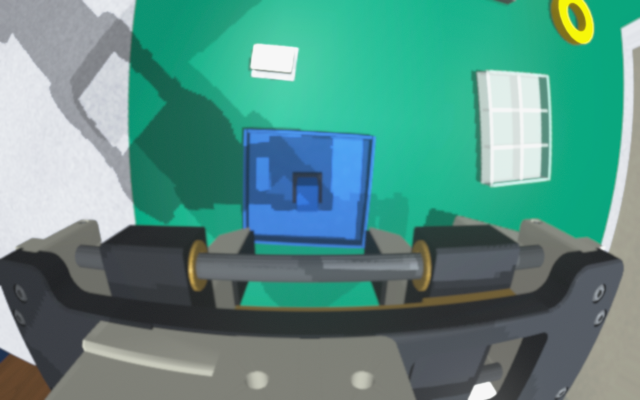

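```bash
cat >> h.py <<'E'
def covers(S,reg=(0,230,0,640),z=.024,xy=None):
    P=cloud(S); hsv=cv2.cvtColor(S[0],cv2.COLOR_RGB2HSV); H,Sa,V=cv2.split(hsv)
    m=np.zeros_like(H,bool); m[reg[0]:reg[1],reg[2]:reg[3]]=1
    w=m&(Sa<45)&(V>150)&(P[...,2]>z-.006)&(P[...,2]<z+.008)
    for c,a,ce in comps(w,60):
        k=np.argwhere(c)[:,::-1]; X=plane(S,k[:,0],k[:,1],z)[:,:2]
        r=cv2.minAreaRect((X*1000).astype(np.float32))
        if max(r[1])<50 and max(r[1])>25:
            b=cv2.boxPoints(r); e=b[1]-b[0]; f=b[2]-b[1]; l=e if np.hypot(*e)>np.hypot(*f) else f
            yaw=np.arctan2(l[1],l[0]); yaw=(yaw+np.pi/2)%np.pi-np.pi/2
            print('cover',a,ce.round(),'xy',np.round(r[0],1),X.mean(0).round(4)*1000,'sz',np.round(r[1],1),'long-axis yaw',yaw.round(3),'z',np.nanmedian(P[c][:,2]).round(4))
E
python3 - <<'E'
from h import *
covers(shot('wrist')); covers(shot('scene'),(100,300,0,640)); covers(shot('side'),(150,330,0,640))
E
```

```text
cover 1044 [275.  61.] xy [ 450.3 -289.7] [ 450.4 -289.8] sz [23.4 37.2] long-axis yaw -0.116 z 0.0249
cover 66 [223. 206.] xy [ 450.6 -287.9] [ 450.8 -288.1] sz [21.7 38.9] long-axis yaw -0.112 z 0.0256
cover 95 [261. 218.] xy [452.4  31. ] [451.8  31. ] sz [39.6 26. ] long-axis yaw 0.308 z 0.0254
cover 104 [284. 230.] xy [470.9 -44.2] [471.  -44.3] sz [38.2 26.1] long-axis yaw 0.31 z 0.0252
cover 158 [339. 294.] xy [ 449.6 -290.4] [ 449.5 -290.6] sz [25.2 36.8] long-axis yaw -0.078 z 0.0255
```

```bash
python3 -c "
from h import *
go(.4503,-.2897,.029,-.113)"
```

```text
now [ 0.4832 -0.4092  0.1502] [-1.5682  0.0021  0.04  ] t 9.07
d [-0.0278  0.1216  0.1205] r [-0.0024  0.153  -0.0023] n>= 2.8
```

```bash
python3 -m creep '[{"dx":-0.028,"dy":0,"dz":0.1205,"rx":0,"ry":0.153,"rz":0,"gripper":0.6},{"dx":-0.028,"dy":0.03,"dz":0.1205,"rx":0,"ry":0.153,"rz":0,"gripper":0.6},{"dx":-0.028,"dy":0.06,"dz":0.1205,"rx":0,"ry":0.153,"rz":0,"gripper":0.6},{"dx":-0.028,"dy":0.06,"dz":0.1205,"rx":0,"ry":0.153,"rz":0,"gripper":0.6},{"dx":-0.028,"dy":0.06,"dz":0.1205,"rx":0,"ry":0.153,"rz":0,"gripper":0.6},{"dx":-0.028,"dy":0.06,"dz":0.1205,"rx":0,"ry":0.153,"rz":0,"gripper":0.6}]'
python3 -c "
from h import *
go(.4503,-.2897,.029,-.113)
S=shot('wrist','w5'); covers(S)"
```

```text
time: 9.82
tool_pos: [0.4517, -0.2918, 0.0929]
tool_rot: [-1.572, -0.002, -0.114]
contact_force: [0.3, -0.4, -0.1]
opening: 0.0553
now [ 0.4517 -0.2918  0.0929] [-1.572  -0.0018 -0.1138] t 9.82
d [-0.0018  0.0639  0.002 ] r [ 0.0012 -0.0008  0.0018] n>= 1.0
cover 1516 [305. 213.] xy [ 450.  -288.8] [ 450.  -288.6] sz [23.3 35.7] long-axis yaw -0.091 z 0.025
```

View pics/w5.png

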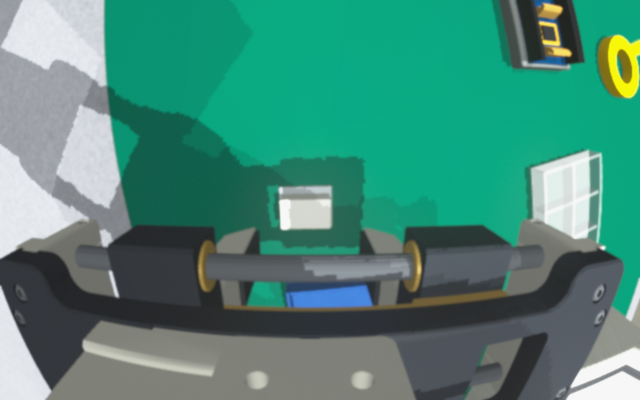

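```bash
python3 -m creep '[{"dx":-0.0015,"dy":0.035,"dz":0.0025,"rx":0,"ry":0,"rz":0,"gripper":0.6},{"dx":-0.0015,"dy":0.055,"dz":0.0025,"rx":0,"ry":0,"rz":0,"gripper":0.6},{"dx":-0.0015,"dy":0.0635,"dz":0.0025,"rx":0,"ry":0,"rz":0,"gripper":0.6},{"dx":-0.0015,"dy":0.0635,"dz":0.0025,"rx":0,"ry":0,"rz":0,"gripper":0.6},{"dx":-0.0015,"dy":0.0635,"dz":0.0025,"rx":0,"ry":0,"rz":0,"gripper":0},{"dx":-0.0015,"dy":0.0635,"dz":0.0025,"rx":0,"ry":0,"rz":0,"gripper":0},{"dx":-0.0015,"dy":0.0635,"dz":0.0025,"rx":0,"ry":0,"rz":0,"gripper":0},{"dx":-0.0015,"dy":0.0635,"dz":0.0025,"rx":0,"ry":0,"rz":0,"gripper":0}]' 20
python3 -c "
from h import *
go(.6691,-.1014,.095,.0435)"
```

```text
time: 10.88
tool_pos: [0.4502, -0.2882, 0.0292]
tool_rot: [-1.571, -0.001, -0.113]
contact_force: [-1.0, 0.6, 6.6]
opening: 0.0361
now [ 0.4502 -0.2882  0.0292] [-1.5715e+00 -1.1000e-03 -1.1290e-01] t 10.88
d [ 0.1965 -0.0657  0.2103] r [ 0.0008 -0.1564  0.0011] n>= 4.7
```

```bash
python3 -m creep '[{"dx":0,"dy":-0.05,"dz":0,"rx":0,"ry":0,"rz":0,"gripper":0},{"dx":0.1965,"dy":-0.07,"dz":0.2103,"rx":0,"ry":-0.156,"rz":0,"gripper":0},{"dx":0.1965,"dy":-0.07,"dz":0.2103,"rx":0,"ry":-0.156,"rz":0,"gripper":0},{"dx":0.1965,"dy":-0.07,"dz":0.2103,"rx":0,"ry":-0.156,"rz":0,"gripper":0},{"dx":0.1965,"dy":-0.07,"dz":0.2103,"rx":0,"ry":-0.156,"rz":0,"gripper":0},{"dx":0.1965,"dy":-0.07,"dz":0.2103,"rx":0,"ry":-0.156,"rz":0,"gripper":0},{"dx":0.1965,"dy":-0.07,"dz":0.2103,"rx":0,"ry":-0.156,"rz":0,"gripper":0},{"dx":0.1965,"dy":-0.07,"dz":0.2103,"rx":0,"ry":-0.156,"rz":0,"gripper":0},{"dx":0.1965,"dy":-0.07,"dz":0.2103,"rx":0,"ry":-0.156,"rz":0,"gripper":0},{"dx":0.1965,"dy":-0.07,"dz":0.2103,"rx":0,"ry":-0.156,"rz":0,"gripper":0}]'
python3 -c "
from h import *
go(.6691,-.1014,.062,.0435); S=shot('wrist','w6')"
```

```text
time: 12.12
tool_pos: [0.6682, -0.1022, 0.0987]
tool_rot: [-1.571, 0.0, 0.041]
contact_force: [0.1, 0.2, -0.3]
opening: 0.036
now [ 0.6682 -0.1022  0.0987] [-1.5707e+00  2.0000e-04  4.1500e-02] t 12.12
d [0.0009 0.0367 0.0008] r [-0.0001 -0.002  -0.0002] n>= 0.6
```

View pics/w6.png

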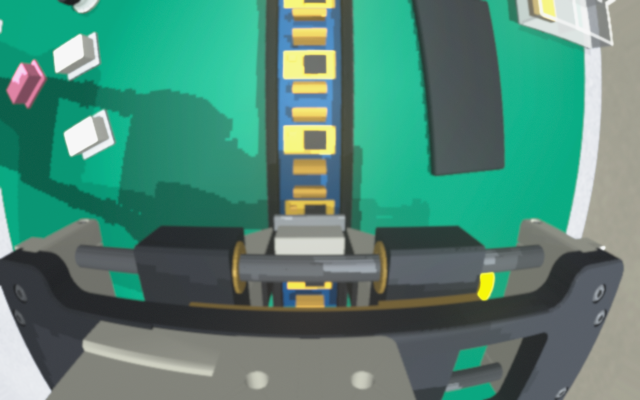

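```bash
python3 - <<'E'
from h import *
S=shot('wrist'); P=cloud(S); hsv=cv2.cvtColor(S[0],cv2.COLOR_RGB2HSV); H,Sa,V=cv2.split(hsv)
reg=np.zeros_like(H,bool); reg[0:215,265:360]=1
y=(H>15)&(H<32)&(Sa>110)&(V>110)&reg
for nm,m,z in [('pad',y&(P[...,2]<.0255),.021),('lat',y&(P[...,2]>.034),.039)]:
    for c,a,ce in comps(m,60):
        k=np.argwhere(c)[:,::-1]; X=plane(S,k[:,0],k[:,1],z)[:,:2]
        r=cv2.minAreaRect((X*1000).astype(np.float32)); x=X[:,0]; print(nm,a,ce.round(),np.round(r[0],1),np.round(r[1],1),'xmid',np.round((np.percentile(x,2)+np.percentile(x,98))/2,4),'off from line',(r[0][0]-(667.0-(r[0][1]+47.7)*.0435)).round(2))
for v in (60,100,160,200):
    q=P[v,255:365]; print(v, [(255+i, q[i,0].round(4), q[i,2].round(3)) for i in range(0,110,4)][:28])
E
```

```text
Traceback (most recent call last):
AttributeError: 'float' object has no attribute 'round'
```

```bash
python3 - <<'E'
from h import *
S=shot('wrist'); P=cloud(S); hsv=cv2.cvtColor(S[0],cv2.COLOR_RGB2HSV); H,Sa,V=cv2.split(hsv)
reg=np.zeros_like(H,bool); reg[0:215,265:360]=1
y=(H>15)&(H<32)&(Sa>110)&(V>110)&reg
for nm,m,z in [('pad',y&(P[...,2]<.0255),.021),('lat',y&(P[...,2]>.034),.039)]:
    for c,a,ce in comps(m,60):
        k=np.argwhere(c)[:,::-1]; X=plane(S,k[:,0],k[:,1],z)[:,:2]
        r=cv2.minAreaRect((X*1000).astype(np.float32)); x=X[:,0]; print(nm,a,ce.round(),np.round(r[0],1),np.round(r[1],1),'off from line',np.round(r[0][0]-(667.0-(r[0][1]+47.7)*.0435),2))
for v in (60,100,160,200):
    q=P[v,262:360]; hi=(q[:,2]>.036)&(V[v,262:360]<90); x=q[hi,0]; xm=np.nanmedian(q[:,0]); l=x[x<xm]; h=x[x>xm]
    print(v,'y',np.nanmedian(q[:,1]).round(4),l.min().round(4),l.max().round(4),h.min().round(4),h.max().round(4),'mid',((l.min()+h.max())/2).round(4),((l.max()+h.min())/2).round(4))
E
```

```text
pad 318 [308.   4.] [662.7  53.3] [34.4  6.1] off from line 0.12
pad 218 [312.  64.] [667.5   6.2] [19.6 16.9] off from line 2.84
pad 81 [333.  65.] [681.1   7. ] [ 2.1 18.4] off from line 16.48
pad 866 [307. 141.] [666.8 -48.4] [35.6 19.3] off from line -0.21
pad 477 [307. 206.] [668.9 -97.4] [35.6 10. ] off from line -0.27
lat 225 [308.  11.] [662.6  40.3] [20.9  4.6] off from line -0.55
lat 285 [308.  34.] [663.6  23.4] [20.1  6.4] off from line -0.27
lat 289 [309.  88.] [665.1 -12.9] [21.2  5.3] off from line -0.35
lat 296 [308. 113.] [666.1 -29.6] [20.6  5.9] off from line -0.07
lat 295 [309. 169.] [667.6 -66. ] [21.1  6.7] off from line -0.16
lat 218 [309. 193.] [668.  -82.2] [20.8  4.1] off from line -0.52
60 y 0.0089 0.6373 0.6425 0.6862 0.6914 mid 0.6643 0.6643
100 y -0.0196 0.6386 0.6437 0.6877 0.6924 mid 0.6655 0.6657
160 y -0.0615 0.6402 0.6451 0.6892 0.6946 mid 0.6674 0.6671
200 y -0.0915 0.6404 0.6463 0.6907 0.6967 mid 0.6686 0.6685
```

```bash
python3 -m creep '[{"dx":0.0008,"dy":0.02,"dz":0.0008,"rx":0,"ry":-0.002,"rz":0,"gripper":0},{"dx":0.0008,"dy":0.034,"dz":0.0008,"rx":0,"ry":-0.002,"rz":0,"gripper":0},{"dx":0.0008,"dy":0.036,"dz":0.0008,"rx":0,"ry":-0.002,"rz":0,"gripper":0},{"dx":0.0008,"dy":0.036,"dz":0.0008,"rx":0,"ry":-0.002,"rz":0,"gripper":0},{"dx":0.0008,"dy":0.036,"dz":0.0008,"rx":0,"ry":-0.002,"rz":0,"gripper":0}]'
python3 -c "
from h import *
print(status.observe()['contact_force'],status.observe()['tool_pos'])"
```

```text
time: 12.9
tool_pos: [0.6699, -0.1004, 0.0631]
tool_rot: [-1.571, -0.001, 0.045]
contact_force: [-0.2, -0.5, 0.2]
opening: 0.0359
[-0.2451876  -0.48686873  0.17858531] [ 0.66988231 -0.10041639  0.06310046]
```

```bash
python3 -m creep '[{"dx":-0.001,"dy":0.001,"dz":-0.001,"rx":0,"ry":0,"rz":0,"gripper":0},{"dx":-0.001,"dy":0.001,"dz":-0.001,"rx":0,"ry":0,"rz":0,"gripper":0},{"dx":-0.001,"dy":0.001,"dz":-0.001,"rx":0,"ry":0,"rz":0,"gripper":0.6},{"dx":-0.001,"dy":0.001,"dz":-0.001,"rx":0,"ry":0,"rz":0,"gripper":0.6},{"dx":-0.001,"dy":0.001,"dz":-0.001,"rx":0,"ry":0,"rz":0,"gripper":0.6},{"dx":-0.001,"dy":-0.03,"dz":-0.001,"rx":0,"ry":0,"rz":0,"gripper":0.6},{"dx":-0.001,"dy":-0.06,"dz":-0.001,"rx":0,"ry":0,"rz":0,"gripper":0.6},{"dx":-0.001,"dy":-0.06,"dz":-0.001,"rx":0,"ry":0,"rz":0,"gripper":0.6}]'
python3 -c "
from h import *
S=shot('wrist','w7'); go(.4709,-.0442,.09,.31); covers(S,z=.057)
go(.55,-.055,.15,.3)"
```

```text
time: 13.9
tool_pos: [0.6701, -0.1019, 0.1253]
tool_rot: [-1.573, -0.005, 0.045]
contact_force: [0.4, -0.5, -0.8]
opening: 0.0551
now [ 0.669  -0.1016  0.1233] [-1.5714 -0.0019  0.0449] t 13.95
d [-0.1954  0.0329  0.0662] r [ 0.0009 -0.2651  0.0018] n>= 3.3
cover 1468 [307. 215.] xy [ 669.7 -100.2] [ 669.5 -100.4] sz [36.5 21.6] long-axis yaw 0.043 z 0.0578
now [ 0.669  -0.1016  0.1233] [-1.5714 -0.0019  0.0449] t 13.95
d [-0.1167 -0.027   0.0519] r [ 0.0008 -0.2551  0.0018] n>= 2.1
```

View pics/w7.png

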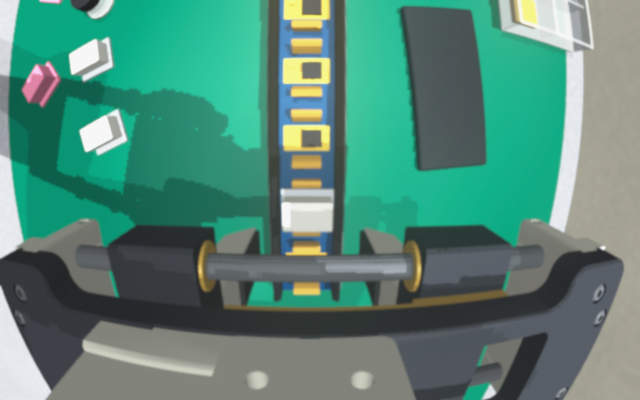

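```bash
python3 -m creep '[{"dx":-0.1954,"dy":0,"dz":0.066,"rx":0,"ry":-0.265,"rz":0,"gripper":0.65},{"dx":-0.1954,"dy":0,"dz":0.066,"rx":0,"ry":-0.265,"rz":0,"gripper":0.65},{"dx":-0.1954,"dy":0,"dz":0.066,"rx":0,"ry":-0.265,"rz":0,"gripper":0.65},{"dx":-0.1954,"dy":0.03,"dz":0.066,"rx":0,"ry":-0.265,"rz":0,"gripper":0.65},{"dx":-0.1954,"dy":0.03,"dz":0.066,"rx":0,"ry":-0.265,"rz":0,"gripper":0.65},{"dx":-0.1954,"dy":0.03,"dz":0.066,"rx":0,"ry":-0.265,"rz":0,"gripper":0.65},{"dx":-0.1954,"dy":0.03,"dz":0.066,"rx":0,"ry":-0.265,"rz":0,"gripper":0.65},{"dx":-0.1954,"dy":0.03,"dz":0.066,"rx":0,"ry":-0.265,"rz":0,"gripper":0.65}]'
python3 -c "
from h import *
S=shot('wrist','w8'); covers(S); go(.4709,-.0442,.029,.31)"
```

```text
time: 14.95
tool_pos: [0.4713, -0.0445, 0.0928]
tool_rot: [-1.571, -0.001, 0.31]
contact_force: [-0.3, 0.1, -0.3]
opening: 0.0596
cover 1719 [316. 104.] xy [452.6  32.5] [452.4  32.3] sz [36.4 22.2] long-axis yaw 0.264 z 0.0249
cover 1618 [309. 213.] xy [470.7 -42.2] [470.8 -41.9] sz [36.5 23.8] long-axis yaw 0.331 z 0.0249
now [ 0.4711 -0.0445  0.0927] [-1.5711e+00 -6.0000e-04  3.0980e-01] t 15.0
d [-0.0001  0.0637  0.0003] r [ 0.0003 -0.0002  0.0006] n>= 1.0
```

View pics/w8.png

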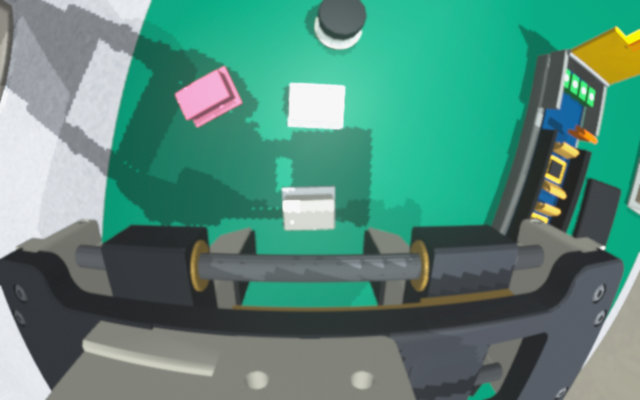

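```bash
python3 -m creep '[{"dx":0,"dy":0.035,"dz":0.002,"rx":0,"ry":-0.01,"rz":0,"gripper":0.65},{"dx":0,"dy":0.055,"dz":0.002,"rx":0,"ry":-0.01,"rz":0,"gripper":0.65},{"dx":0,"dy":0.0635,"dz":0.002,"rx":0,"ry":-0.01,"rz":0,"gripper":0.65},{"dx":0,"dy":0.0635,"dz":0.002,"rx":0,"ry":-0.01,"rz":0,"gripper":0.65},{"dx":0,"dy":0.0635,"dz":0.002,"rx":0,"ry":-0.01,"rz":0,"gripper":0},{"dx":0,"dy":0.0635,"dz":0.002,"rx":0,"ry":-0.01,"rz":0,"gripper":0},{"dx":0,"dy":0.0635,"dz":0.002,"rx":0,"ry":-0.01,"rz":0,"gripper":0},{"dx":0,"dy":0.0635,"dz":0.002,"rx":0,"ry":-0.01,"rz":0,"gripper":0}]' 20
python3 -c "
from h import *
go(.6668,-.0482,.095,.0435)"
```

```text
time: 16.0
tool_pos: [0.4702, -0.0424, 0.0295]
tool_rot: [-1.571, -0.001, 0.32]
contact_force: [-0.5, 0.2, 4.6]
opening: 0.0358
now [ 0.4702 -0.0424  0.0295] [-1.5713e+00 -9.0000e-04  3.2000e-01] t 16.0
d [ 0.1849 -0.0653 -0.0674] r [0.0003 0.2765 0.001 ] n>= 3.3
```

```bash
python3 -m creep '[{"dx":0,"dy":-0.05,"dz":0,"rx":0,"ry":0,"rz":0,"gripper":0},{"dx":0.185,"dy":-0.07,"dz":-0.0675,"rx":0,"ry":0.2765,"rz":0,"gripper":0},{"dx":0.185,"dy":-0.07,"dz":-0.0675,"rx":0,"ry":0.2765,"rz":0,"gripper":0},{"dx":0.185,"dy":-0.07,"dz":-0.0675,"rx":0,"ry":0.2765,"rz":0,"gripper":0},{"dx":0.185,"dy":-0.07,"dz":-0.0675,"rx":0,"ry":0.2765,"rz":0,"gripper":0},{"dx":0.185,"dy":-0.07,"dz":-0.0675,"rx":0,"ry":0.2765,"rz":0,"gripper":0},{"dx":0.185,"dy":-0.07,"dz":-0.0675,"rx":0,"ry":0.2765,"rz":0,"gripper":0},{"dx":0.185,"dy":-0.06,"dz":-0.0675,"rx":0,"ry":0.2765,"rz":0,"gripper":0},{"dx":0.185,"dy":-0.05,"dz":-0.0675,"rx":0,"ry":0.2765,"rz":0,"gripper":0},{"dx":0.185,"dy":-0.045,"dz":-0.0675,"rx":0,"ry":0.2765,"rz":0,"gripper":0},{"dx":0.185,"dy":-0.045,"dz":-0.0675,"rx":0,"ry":0.2765,"rz":0,"gripper":0}]'
python3 -c "
from h import *
go(.6668,-.0480,.0622,.0435)"
```

```text
time: 17.38
tool_pos: [0.6663, -0.0481, 0.0733]
tool_rot: [-1.57, 0.001, 0.043]
contact_force: [-0.1, 0.1, 0.7]
opening: 0.0357
now [ 0.6663 -0.0481  0.0733] [-1.5704e+00  1.2000e-03  4.3400e-02] t 17.38
d [0.0006 0.0111 0.0001] r [-0.0004 -0.0001 -0.0012] n>= 0.2
```

```bash
python3 -m creep '[{"dx":0.0005,"dy":0.006,"dz":0,"rx":0,"ry":0,"rz":0,"gripper":0},{"dx":0.0005,"dy":0.0105,"dz":0,"rx":0,"ry":0,"rz":0,"gripper":0},{"dx":0.0005,"dy":0.0105,"dz":0,"rx":0,"ry":0,"rz":0,"gripper":0},{"dx":0.0005,"dy":0.0105,"dz":0,"rx":0,"ry":0,"rz":0,"gripper":0.6},{"dx":0.0005,"dy":0.0105,"dz":0,"rx":0,"ry":0,"rz":0,"gripper":0.6},{"dx":0.0005,"dy":0.0105,"dz":0,"rx":0,"ry":0,"rz":0,"gripper":0.6},{"dx":0.0005,"dy":-0.02,"dz":0,"rx":0,"ry":0,"rz":0,"gripper":0.6},{"dx":0.0005,"dy":-0.05,"dz":0,"rx":0,"ry":0,"rz":0,"gripper":0.6},{"dx":0.0005,"dy":-0.05,"dz":0,"rx":0,"ry":0,"rz":0,"gripper":0.6}]'
python3 -c "
from h import *
S=shot('wrist','w9'); covers(S,z=.057); covers(S); go(.4526,.0320,.093,.264)"
```

```text
time: 18.5
tool_pos: [0.6687, -0.0485, 0.1269]
tool_rot: [-1.572, -0.005, 0.044]
contact_force: [0.7, 0.3, 0.4]
opening: 0.0553
cover 1515 [306. 214.] xy [667.6 -46.8] [667.7 -47. ] sz [35.6 23.3] long-axis yaw 0.055 z 0.0588
cover 60 [514.  13.] xy [853.7 144.4] [853.5 144.5] sz [ 3.2 27.9] long-axis yaw -1.513 z 0.0303
cover 323 [37. 28.] xy [368.4 134.3] [369.1 134.1] sz [21.4 34.5] long-axis yaw -0.317 z 0.0249
cover 114 [581.  72.] xy [953.6 106.4] [953.6 108.1] sz [16.5 42.6] long-axis yaw -1.241 z 0.0204
cover 661 [ 84. 112.] xy [454.9  32.3] [453.9  31.9] sz [41.3 23.6] long-axis yaw 0.247 z 0.0249
now [ 0.6676 -0.0484  0.1249] [-1.5713 -0.0022  0.0435] t 18.55
d [-0.2114  0.0314  0.0896] r [ 0.0008 -0.2205  0.0021] n>= 3.7
```

View pics/w9.png

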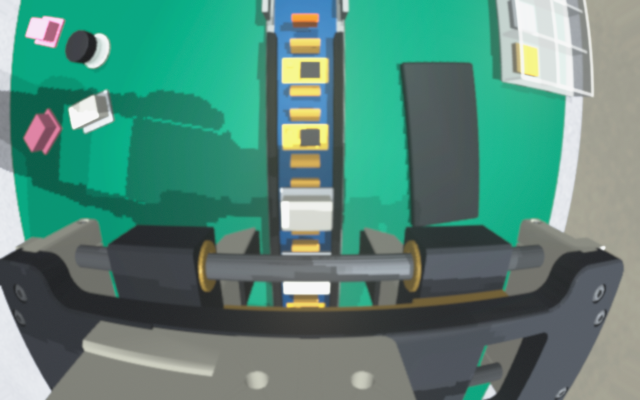

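```bash
python3 -m creep '[{"dx":-0.2114,"dy":0,"dz":0.0896,"rx":0,"ry":-0.22,"rz":0,"gripper":0.65},{"dx":-0.2114,"dy":0,"dz":0.0896,"rx":0,"ry":-0.22,"rz":0,"gripper":0.65},{"dx":-0.2114,"dy":0,"dz":0.0896,"rx":0,"ry":-0.22,"rz":0,"gripper":0.65},{"dx":-0.2114,"dy":0.03,"dz":0.0896,"rx":0,"ry":-0.22,"rz":0,"gripper":0.65},{"dx":-0.2114,"dy":0.03,"dz":0.0896,"rx":0,"ry":-0.22,"rz":0,"gripper":0.65},{"dx":-0.2114,"dy":0.03,"dz":0.0896,"rx":0,"ry":-0.22,"rz":0,"gripper":0.65},{"dx":-0.2114,"dy":0.03,"dz":0.0896,"rx":0,"ry":-0.22,"rz":0,"gripper":0.65},{"dx":-0.2114,"dy":0.03,"dz":0.0896,"rx":0,"ry":-0.22,"rz":0,"gripper":0.65}]'
python3 -c "
from h import *
S=shot('wrist','w10'); covers(S); go(.4526,.032,.029,.264)"
```

```text
time: 19.55
tool_pos: [0.453, 0.0318, 0.0941]
tool_rot: [-1.571, -0.001, 0.263]
contact_force: [1.3, -0.8, 0.1]
opening: 0.0596
cover 1419 [230.  48.] xy [369.1 134.1] [369.3 134. ] sz [21.8 36.3] long-axis yaw -0.329 z 0.0249
cover 1546 [308. 214.] xy [452.5  33.1] [452.3  33.2] sz [36.  23.3] long-axis yaw 0.24 z 0.025
now [0.4528 0.0318 0.0941] [-1.571e+00 -7.000e-04  2.631e-01] t 19.6
d [-0.0002  0.0651  0.0002] r [ 0.0002 -0.0009  0.0007] n>= 1.0
```

View pics/w10.png

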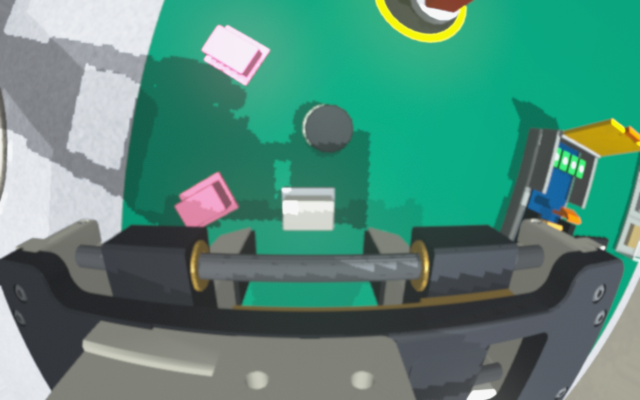

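```bash
python3 -m creep '[{"dx":0,"dy":0.0,"dz":0.001,"rx":0,"ry":0.012,"rz":0,"gripper":0.48},{"dx":0,"dy":0.0,"dz":0.001,"rx":0,"ry":0.012,"rz":0,"gripper":0.48},{"dx":0,"dy":0.035,"dz":0.001,"rx":0,"ry":0.012,"rz":0,"gripper":0.48},{"dx":0,"dy":0.055,"dz":0.001,"rx":0,"ry":0.012,"rz":0,"gripper":0.48},{"dx":0,"dy":0.065,"dz":0.001,"rx":0,"ry":0.012,"rz":0,"gripper":0.48},{"dx":0,"dy":0.065,"dz":0.001,"rx":0,"ry":0.012,"rz":0,"gripper":0.48},{"dx":0,"dy":0.065,"dz":0.001,"rx":0,"ry":0.012,"rz":0,"gripper":0},{"dx":0,"dy":0.065,"dz":0.001,"rx":0,"ry":0.012,"rz":0,"gripper":0},{"dx":0,"dy":0.065,"dz":0.001,"rx":0,"ry":0.012,"rz":0,"gripper":0}]' 20
python3 -c "
from h import *
go(.6646,.0053,.095,.0435)"
```

```text
time: 20.72
tool_pos: [0.4523, 0.0331, 0.0297]
tool_rot: [-1.571, -0.002, 0.252]
contact_force: [-0.8, -0.7, 4.9]
opening: 0.0357
now [0.4523 0.0331 0.0297] [-1.5712e+00 -1.5000e-03  2.5150e-01] t 20.73
d [ 0.1988 -0.065  -0.0797] r [0.0003 0.208  0.0015] n>= 3.6
```

```bash
python3 -m creep '[{"dx":0,"dy":-0.05,"dz":0,"rx":0,"ry":0,"rz":0,"gripper":0},{"dx":0.199,"dy":-0.07,"dz":-0.08,"rx":0,"ry":0.208,"rz":0,"gripper":0},{"dx":0.199,"dy":-0.07,"dz":-0.08,"rx":0,"ry":0.208,"rz":0,"gripper":0},{"dx":0.199,"dy":-0.07,"dz":-0.08,"rx":0,"ry":0.208,"rz":0,"gripper":0},{"dx":0.199,"dy":-0.07,"dz":-0.08,"rx":0,"ry":0.208,"rz":0,"gripper":0},{"dx":0.199,"dy":-0.07,"dz":-0.08,"rx":0,"ry":0.208,"rz":0,"gripper":0},{"dx":0.199,"dy":-0.07,"dz":-0.08,"rx":0,"ry":0.208,"rz":0,"gripper":0},{"dx":0.199,"dy":-0.06,"dz":-0.08,"rx":0,"ry":0.208,"rz":0,"gripper":0},{"dx":0.199,"dy":-0.045,"dz":-0.08,"rx":0,"ry":0.208,"rz":0,"gripper":0},{"dx":0.199,"dy":-0.045,"dz":-0.08,"rx":0,"ry":0.208,"rz":0,"gripper":0},{"dx":0.199,"dy":-0.045,"dz":-0.08,"rx":0,"ry":0.208,"rz":0,"gripper":0}]'
python3 -c "
from h import *
go(.6645,.0053,.0625,.0435)"
```

```text
time: 22.1
tool_pos: [0.6644, 0.0052, 0.0739]
tool_rot: [-1.571, 0.0, 0.044]
contact_force: [0.3, 0.1, 0.0]
opening: 0.0357
now [0.6644 0.0052 0.0739] [-1.5707e+00  2.0000e-04  4.3500e-02] t 22.1
d [0.0001 0.0114 0.0001] r [-0.0001  0.     -0.0002] n>= 0.2
```

```bash
python3 -m creep '[{"dx":0,"dy":0.006,"dz":0,"rx":0,"ry":0,"rz":0,"gripper":0},{"dx":0,"dy":0.0108,"dz":0,"rx":0,"ry":0,"rz":0,"gripper":0},{"dx":0,"dy":0.0108,"dz":0,"rx":0,"ry":0,"rz":0,"gripper":0},{"dx":0,"dy":0.0108,"dz":0,"rx":0,"ry":0,"rz":0,"gripper":0.6},{"dx":0,"dy":0.0108,"dz":0,"rx":0,"ry":0,"rz":0,"gripper":0.6},{"dx":0,"dy":0.0108,"dz":0,"rx":0,"ry":0,"rz":0,"gripper":0.6},{"dx":0,"dy":-0.02,"dz":0,"rx":0,"ry":0,"rz":0,"gripper":0.6},{"dx":0,"dy":-0.06,"dz":0,"rx":0,"ry":0,"rz":0,"gripper":0.6},{"dx":0,"dy":-0.06,"dz":0,"rx":0,"ry":0,"rz":0,"gripper":0.6}]'
python3 -c "
from h import *
S=shot('wrist','w11'); covers(S,z=.057); go(.505,.16,.16,.0435)"
```

```text
time: 23.22
tool_pos: [0.6665, 0.0048, 0.138]
tool_rot: [-1.572, -0.007, 0.043]
contact_force: [0.4, 0.0, -0.4]
opening: 0.0549
cover 1451 [306. 208.] xy [665.2   7.7] [665.1   8.1] sz [36.3 23.4] long-axis yaw 0.041 z 0.0584
now [0.6653 0.0049 0.1357] [-1.5714 -0.0034  0.0434] t 23.27
d [-0.1533 -0.0249  0.1619] r [ 0.0006 -0.0001  0.0034] n>= 3.6
```

View pics/w11.png

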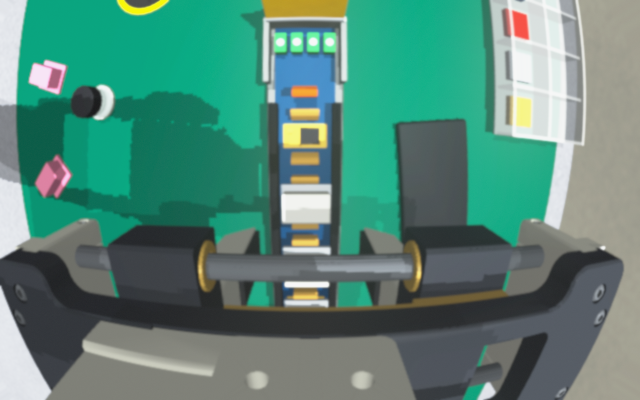

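```bash
python3 -m creep '[{"dx":-0.1533,"dy":-0.05,"dz":0.15,"rx":0,"ry":0,"rz":0,"gripper":0.8},{"dx":-0.1533,"dy":-0.05,"dz":0.15,"rx":0,"ry":0,"rz":0,"gripper":0.8},{"dx":-0.1533,"dy":-0.05,"dz":0.15,"rx":0,"ry":0,"rz":0,"gripper":0.8},{"dx":-0.1533,"dy":-0.05,"dz":0.15,"rx":0,"ry":0,"rz":0,"gripper":0.8},{"dx":-0.1533,"dy":-0.05,"dz":0.15,"rx":0,"ry":0,"rz":0,"gripper":0.8},{"dx":-0.1533,"dy":-0.05,"dz":0.15,"rx":0,"ry":0,"rz":0,"gripper":0.8},{"dx":-0.1533,"dy":-0.05,"dz":0.15,"rx":0,"ry":0,"rz":0,"gripper":0.8}]'
cat >> h.py <<'E'
def tool(S):
    P=cloud(S); hsv=cv2.cvtColor(S[0],cv2.COLOR_RGB2HSV); H,Sa,V=cv2.split(hsv)
    w=((H<6)|(H>174))&(Sa>150)&(V>60)&(P[...,2]>.057)&(P[...,2]<.066)&(P[...,0]<.8)
    for c,a,ce in comps(w,30):
        k=np.argwhere(c)[:,::-1]; X=plane(S,k[:,0],k[:,1],.06)[:,:2]
        r=cv2.minAreaRect((X*1000).astype(np.float32)); print('tool',a,ce.round(),np.round(r[0],1),np.round(r[1],1),'yaw',np.radians(r[2]).round(3),np.radians(r[2]-90).round(3))
    y=(H>20)&(H<34)&(Sa>150)&(V>100)&(P[...,2]<.008)&(P[...,0]<.62)
    k=np.argwhere(y)[:,::-1]
    if len(k)>30:
        X=(plane(S,k[:,0],k[:,1],0.0005)[:,:2]*1000).astype(np.float32); print('mark',cv2.minEnclosingCircle(X),cv2.fitEllipse(cv2.convexHull(X))[:2])
E
python3 -c "
from h import *
S=shot('wrist','w12'); tool(S); tool(shot('scene')); tool(shot('side')); print(status.observe()['tool_pos'])"
```

```text
time: 24.15
tool_pos: [0.5053, 0.1474, 0.1832]
tool_rot: [-1.571, 0.001, 0.042]
contact_force: [1.1, -0.2, 0.0]
opening: 0.0734
tool 716 [312. 111.] [504.6 223.9] [25.1 24.1] yaw 0.209 -1.362
mark ((495.1725158691406, 224.37632751464844), 40.04219055175781) ((495.18035888671875, 224.52035522460938), (79.20458984375, 79.85352325439453))
tool 38 [370. 158.] [506.3 223.5] [26.3 27.6] yaw 0.333 -1.238
mark ((493.3973083496094, 227.3626708984375), 40.29176712036133) ((493.1846618652344, 227.1385955810547), (77.67288208007812, 79.1658935546875))
tool 52 [243. 168.] [502.9 219.4] [27.9 30.9] yaw 0.24 -1.331
mark ((496.6486511230469, 226.0703125), 38.666038513183594) ((496.1635437011719, 225.15673828125), (70.1113510131836, 77.25397491455078))
[0.50516575 0.14764429 0.18349622]
```

View pics/w12.png

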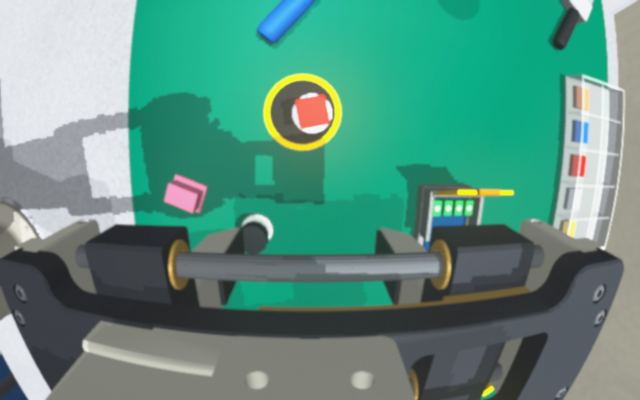

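```bash
python3 -c "
from h import *
go(.5046,.2239,.105,.209)"
```

```text
now [0.5052 0.1476 0.1835] [-1.5708e+00  7.0000e-04  4.2300e-02] t 24.3
d [0.0027 0.0785 0.0762] r [-0.     -0.1667 -0.0007] n>= 1.8
```

```bash
python3 -m creep '[{"dx":0.0027,"dy":0.02,"dz":0.0762,"rx":0,"ry":-0.167,"rz":0,"gripper":0.6},{"dx":0.0027,"dy":0.05,"dz":0.0762,"rx":0,"ry":-0.167,"rz":0,"gripper":0.6},{"dx":0.0027,"dy":0.0785,"dz":0.0762,"rx":0,"ry":-0.167,"rz":0,"gripper":0.6},{"dx":0.0027,"dy":0.0785,"dz":0.0762,"rx":0,"ry":-0.167,"rz":0,"gripper":0.6},{"dx":0.0027,"dy":0.0785,"dz":0.0762,"rx":0,"ry":-0.167,"rz":0,"gripper":0.6},{"dx":0.0027,"dy":0.0785,"dz":0.0762,"rx":0,"ry":-0.167,"rz":0,"gripper":0.6}]'
python3 -c "
from h import *
S=shot('wrist','w13'); tool(S);go(.5046,.2239,.034,.209)"
```

```text
time: 25.05
tool_pos: [0.5051, 0.2244, 0.107]
tool_rot: [-1.571, -0.003, 0.21]
contact_force: [0.6, -0.6, -0.0]
opening: 0.055
tool 1413 [307. 226.] [504.4 224.5] [24.7 26.1] yaw 0.226 -1.345
mark ((495.3545837402344, 224.04222106933594), 40.27317810058594) ((495.3130187988281, 224.0552978515625), (80.24288177490234, 80.35791778564453))
now [0.505  0.2245 0.1068] [-1.5706 -0.0024  0.2099] t 25.1
d [-0.0007  0.0728 -0.0005] r [-0.0002  0.0009  0.0024] n>= 1.2
```

View pics/w13.png

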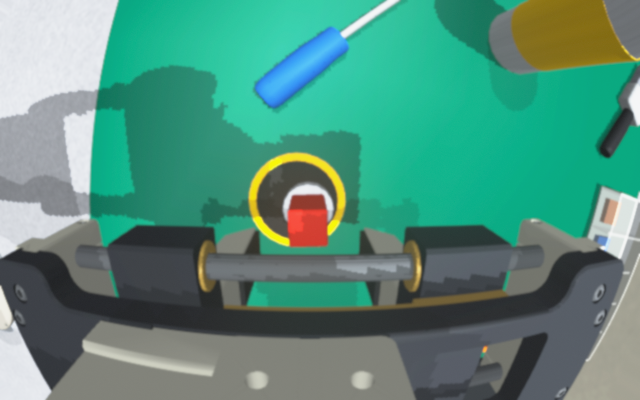

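```bash
python3 -m creep '[{"dx":0,"dy":0.04,"dz":0,"rx":0,"ry":-0.005,"rz":0,"gripper":0.6},{"dx":0,"dy":0.063,"dz":0,"rx":0,"ry":-0.005,"rz":0,"gripper":0.6},{"dx":0,"dy":0.0725,"dz":0,"rx":0,"ry":-0.005,"rz":0,"gripper":0.6},{"dx":0,"dy":0.0725,"dz":0,"rx":0,"ry":-0.005,"rz":0,"gripper":0.6},{"dx":0,"dy":0.0725,"dz":0,"rx":0,"ry":-0.005,"rz":0,"gripper":0},{"dx":0,"dy":0.0725,"dz":0,"rx":0,"ry":-0.005,"rz":0,"gripper":0},{"dx":0,"dy":0.0725,"dz":0,"rx":0,"ry":-0.005,"rz":0,"gripper":0},{"dx":0,"dy":0.0725,"dz":0,"rx":0,"ry":-0.005,"rz":0,"gripper":0},{"dx":0,"dy":0.0725,"dz":0,"rx":0,"ry":-0.005,"rz":0,"gripper":0}]' 45
python3 -c "
from h import *
s=status.observe();print(s['contact_force'],s['tool_pos']);S=shot('side','s14');S=shot('scene','c14');go(.6645,.0053,.12,.0435)"
```

```text
time: 26.22
tool_pos: [0.5044, 0.2247, 0.0335]
tool_rot: [-1.571, -0.001, 0.216]
contact_force: [-1.1, -0.0, 4.7]
opening: 0.0262
[-1.09497397e+00 -1.57926296e-03  4.66411064e+00] [0.50438809 0.22466425 0.03348344]
now [0.5044 0.2247 0.0335] [-1.5707e+00 -7.0000e-04  2.1560e-01] t 26.32
d [ 0.1096 -0.0865 -0.2485] r [-1.000e-04  1.721e-01  7.000e-04] n>= 4.6
```

View pics/c14.png

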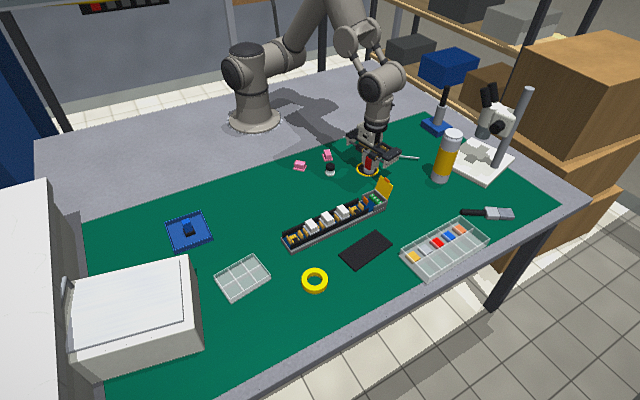

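```bash
python3 -m creep '[{"dx":0,"dy":-0.06,"dz":0,"rx":0,"ry":0,"rz":0,"gripper":0},{"dx":0,"dy":-0.11,"dz":0,"rx":0,"ry":0,"rz":0,"gripper":0},{"dx":0.1096,"dy":-0.11,"dz":-0.2485,"rx":0,"ry":0.172,"rz":0,"gripper":0},{"dx":0.1096,"dy":-0.11,"dz":-0.2485,"rx":0,"ry":0.172,"rz":0,"gripper":0},{"dx":0.1096,"dy":-0.11,"dz":-0.2485,"rx":0,"ry":0.172,"rz":0,"gripper":0},{"dx":0.1096,"dy":-0.11,"dz":-0.2485,"rx":0,"ry":0.172,"rz":0,"gripper":0},{"dx":0.1096,"dy":-0.11,"dz":-0.2485,"rx":0,"ry":0.172,"rz":0,"gripper":0},{"dx":0.1096,"dy":-0.0865,"dz":-0.2485,"rx":0,"ry":0.172,"rz":0,"gripper":0},{"dx":0.1096,"dy":-0.0765,"dz":-0.2485,"rx":0,"ry":0.172,"rz":0,"gripper":0},{"dx":0.1096,"dy":-0.0765,"dz":-0.2485,"rx":0,"ry":0.172,"rz":0,"gripper":0},{"dx":0.1096,"dy":-0.0765,"dz":-0.2485,"rx":0,"ry":0.172,"rz":0,"gripper":0}]'
python3 -c "
from h import *
s=status.observe();print(s['contact_force'],s['opening']);S=shot('side','s15');shot('wrist','w15');go(.6645,.0053,.092,.0435)"
```

```text
time: 27.7
tool_pos: [0.6646, 0.0057, 0.1103]
tool_rot: [-1.571, -0.001, 0.044]
contact_force: [1.4, -0.7, -1.4]
opening: 0.0259
[ 1.35677301 -0.7169727  -1.4375206 ] 0.025876993445282312
now [0.6648 0.0056 0.1106] [-1.571  -0.0017  0.0441] t 27.8
d [-0.0003  0.0186 -0.0003] r [0.0002 0.0006 0.0017] n>= 0.3
```

View pics/s15.png

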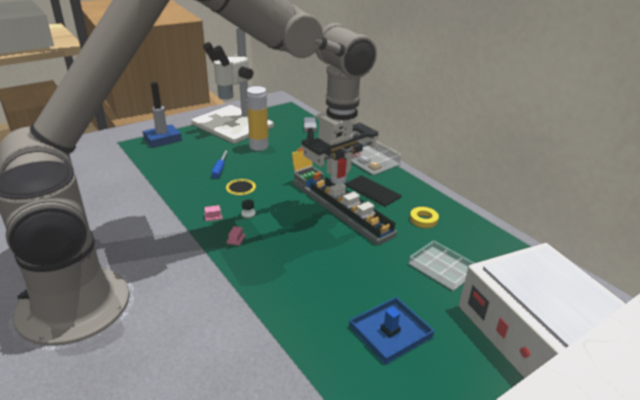

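View pics/w15.png

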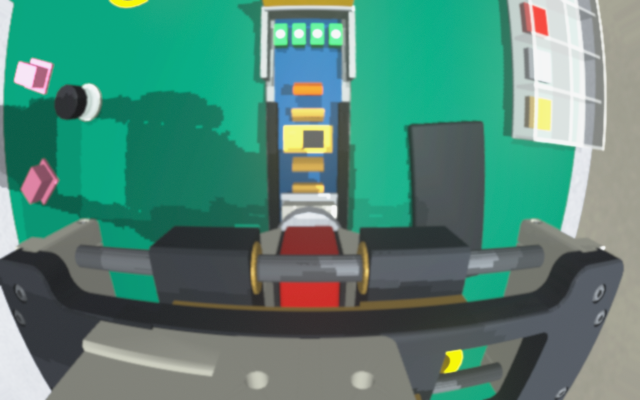

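```bash
python3 -m creep '[{"dx":0,"dy":0.012,"dz":0,"rx":0,"ry":0,"rz":0,"gripper":0},{"dx":0,"dy":0.018,"dz":0,"rx":0,"ry":0,"rz":0,"gripper":0},{"dx":0,"dy":0.02,"dz":0,"rx":0,"ry":0,"rz":0,"gripper":0},{"dx":0,"dy":0.022,"dz":0,"rx":0,"ry":0,"rz":0,"gripper":0},{"dx":0,"dy":0.022,"dz":0,"rx":0,"ry":0,"rz":0,"gripper":0}]'
python3 -m creep '[{"dx":0,"dy":0.001,"dz":0,"rx":0,"ry":0,"rz":0,"gripper":0},{"dx":0,"dy":0.002,"dz":0,"rx":0,"ry":0,"rz":0,"gripper":0},{"dx":0,"dy":0.003,"dz":0,"rx":0,"ry":0,"rz":0,"gripper":0},{"dx":0,"dy":0.003,"dz":0,"rx":0,"ry":0,"rz":0,"gripper":0}]'
python3 -m creep '[{"dx":0,"dy":0.001,"dz":0,"rx":0,"ry":0,"rz":0,"gripper":0},{"dx":0,"dy":0.002,"dz":0,"rx":0,"ry":0,"rz":0,"gripper":0},{"dx":0,"dy":0.003,"dz":0,"rx":0,"ry":0,"rz":0,"gripper":0},{"dx":0,"dy":0.003,"dz":0,"rx":0,"ry":0,"rz":0,"gripper":0}]'
```

```text
time: 28.42
tool_pos: [0.6646, 0.0052, 0.0877]
tool_rot: [-1.571, -0.001, 0.043]
contact_force: [-0.7, -0.4, 0.5]
opening: 0.0258
time: 28.92
tool_pos: [0.6648, 0.0052, 0.0848]
tool_rot: [-1.571, -0.001, 0.043]
contact_force: [1.5, -1.1, 4.5]
opening: 0.026
time: 29.42
tool_pos: [0.6639, 0.0054, 0.0807]
tool_rot: [-1.57, 0.001, 0.044]
contact_force: [0.2, 0.7, -1.2]
opening: 0.026
```

```bash
python3 -m creep '[{"dx":0,"dy":0.001,"dz":0,"rx":0,"ry":0,"rz":0,"gripper":0},{"dx":0,"dy":0.002,"dz":0,"rx":0,"ry":0,"rz":0,"gripper":0},{"dx":0,"dy":0.002,"dz":0,"rx":0,"ry":0,"rz":0,"gripper":0}]'
python3 -m creep '[{"dx":0,"dy":0.001,"dz":0,"rx":0,"ry":0,"rz":0,"gripper":0},{"dx":0,"dy":0.001,"dz":0,"rx":0,"ry":0,"rz":0,"gripper":0},{"dx":0,"dy":0.001,"dz":0,"rx":0,"ry":0,"rz":0,"gripper":0}]'
python3 -m creep '[{"dx":0,"dy":0.001,"dz":0,"rx":0,"ry":0,"rz":0,"gripper":0},{"dx":0,"dy":0.001,"dz":0,"rx":0,"ry":0,"rz":0,"gripper":0},{"dx":0,"dy":0.001,"dz":0,"rx":0,"ry":0,"rz":0,"gripper":0}]'
```

```text
time: 29.8
tool_pos: [0.6639, 0.0053, 0.0789]
tool_rot: [-1.57, 0.001, 0.043]
contact_force: [0.4, 0.0, -1.3]
opening: 0.0259
time: 30.18
tool_pos: [0.6643, 0.0053, 0.0784]
tool_rot: [-1.571, 0.0, 0.044]
contact_force: [-1.0, -0.4, -1.5]
opening: 0.0256
time: 30.55
tool_pos: [0.6644, 0.0053, 0.0775]
tool_rot: [-1.571, -0.0, 0.044]
contact_force: [-0.3, 0.0, -1.2]
opening: 0.0257
```

```bash
for i in 1 2 3; do python3 -m creep '[{"dx":0,"dy":0.0008,"dz":0,"rx":0,"ry":0,"rz":0,"gripper":0},{"dx":0,"dy":0.0008,"dz":0,"rx":0,"ry":0,"rz":0,"gripper":0},{"dx":0,"dy":0.0008,"dz":0,"rx":0,"ry":0,"rz":0,"gripper":0}]' | grep -E "tool_pos|force"; done
```

```text
tool_pos: [0.6644, 0.0053, 0.0775]
contact_force: [-2.9, 0.2, 4.8]
tool_pos: [0.6644, 0.0053, 0.0775]
contact_force: [-4.0, 1.0, 10.0]
tool_pos: [0.6644, 0.0053, 0.0775]
contact_force: [-7.3, 0.1, 14.2]
```

```bash
python3 -m creep '[{"dx":0,"dy":-0.02,"dz":0,"rx":0,"ry":0,"rz":0,"gripper":0},{"dx":0,"dy":-0.035,"dz":0,"rx":0,"ry":0,"rz":0,"gripper":0},{"dx":0,"dy":-0.035,"dz":-0.0535,"rx":0,"ry":0,"rz":0,"gripper":0},{"dx":0,"dy":-0.035,"dz":-0.0535,"rx":0,"ry":0,"rz":0,"gripper":0},{"dx":0,"dy":-0.035,"dz":-0.0535,"rx":0,"ry":0,"rz":0,"gripper":0},{"dx":0,"dy":-0.035,"dz":-0.0535,"rx":0,"ry":0,"rz":0,"gripper":0}]'
python3 -c "
from h import *
S=shot('wrist','w16'); covers(S,z=.044);covers(S,z=.057); go(.6668,-.048,.0905,.0435)"
```

```text
time: 32.42
tool_pos: [0.6666, -0.0472, 0.1099]
tool_rot: [-1.57, 0.0, 0.044]
contact_force: [-0.1, -0.3, -1.5]
opening: 0.0259
cover 1758 [310. 144.] xy [665.8   4.8] [665.7   4.8] sz [35.7 21.7] long-axis yaw 0.044 z 0.0449
cover 492 [312. 200.] xy [667.2 -35.3] [668.6 -33.9] sz [38.9 10.1] long-axis yaw 0.008 z 0.0393
now [ 0.6666 -0.0471  0.1099] [-1.5704e+00  3.0000e-04  4.4700e-02] t 32.48
d [ 0.0001  0.0194 -0.0009] r [-0.0004  0.0012 -0.0003] n>= 0.3
```

View pics/w16.png

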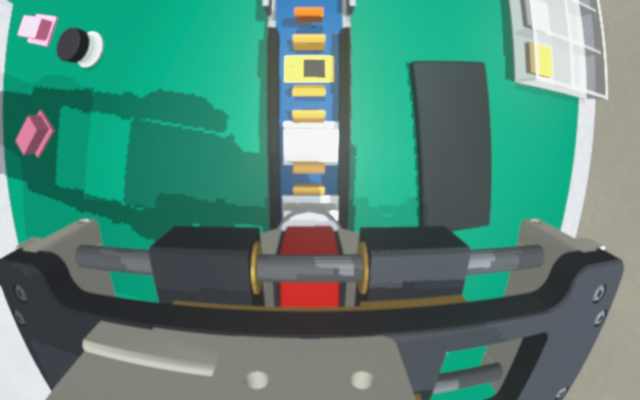

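```bash
python3 -m creep '[{"dx":0,"dy":0.012,"dz":-0.0007,"rx":0,"ry":0,"rz":0,"gripper":0},{"dx":0,"dy":0.018,"dz":-0.0007,"rx":0,"ry":0,"rz":0,"gripper":0},{"dx":0,"dy":0.02,"dz":-0.0007,"rx":0,"ry":0,"rz":0,"gripper":0},{"dx":0,"dy":0.022,"dz":-0.0007,"rx":0,"ry":0,"rz":0,"gripper":0},{"dx":0,"dy":0.024,"dz":-0.0007,"rx":0,"ry":0,"rz":0,"gripper":0},{"dx":0,"dy":0.026,"dz":-0.0007,"rx":0,"ry":0,"rz":0,"gripper":0},{"dx":0,"dy":0.028,"dz":-0.0007,"rx":0,"ry":0,"rz":0,"gripper":0},{"dx":0,"dy":0.029,"dz":-0.0007,"rx":0,"ry":0,"rz":0,"gripper":0},{"dx":0,"dy":0.03,"dz":-0.0007,"rx":0,"ry":0,"rz":0,"gripper":0},{"dx":0,"dy":0.031,"dz":-0.0007,"rx":0,"ry":0,"rz":0,"gripper":0},{"dx":0,"dy":0.032,"dz":-0.0007,"rx":0,"ry":0,"rz":0,"gripper":0},{"dx":0,"dy":0.032,"dz":-0.0007,"rx":0,"ry":0,"rz":0,"gripper":0}]'
for i in 1 2 3 ; do python3 -m creep '[{"dx":0,"dy":0.0008,"dz":0,"rx":0,"ry":0,"rz":0,"gripper":0},{"dx":0,"dy":0.0008,"dz":0,"rx":0,"ry":0,"rz":0,"gripper":0},{"dx":0,"dy":0.0008,"dz":0,"rx":0,"ry":0,"rz":0,"gripper":0}]' | grep -E "tool_pos|force"; done
```

```text
time: 33.98
tool_pos: [0.6665, -0.0489, 0.0777]
tool_rot: [-1.571, 0.001, 0.043]
contact_force: [0.1, -0.3, -0.9]
opening: 0.0255
tool_pos: [0.6667, -0.0489, 0.0775]
contact_force: [-1.8, -0.3, 0.9]
tool_pos: [0.6667, -0.0489, 0.0775]
contact_force: [-3.3, 0.1, 6.6]
tool_pos: [0.6667, -0.0489, 0.0775]
contact_force: [-5.8, -0.1, 10.9]
```

```bash
python3 -m creep '[{"dx":0,"dy":-0.02,"dz":0,"rx":0,"ry":0,"rz":0,"gripper":0},{"dx":0,"dy":-0.0345,"dz":0,"rx":0,"ry":0,"rz":0,"gripper":0},{"dx":0,"dy":-0.0345,"dz":-0.0525,"rx":0,"ry":0,"rz":0,"gripper":0},{"dx":0,"dy":-0.0345,"dz":-0.0525,"rx":0,"ry":0,"rz":0,"gripper":0},{"dx":0,"dy":-0.0345,"dz":-0.0525,"rx":0,"ry":0,"rz":0,"gripper":0},{"dx":0,"dy":-0.0345,"dz":-0.0525,"rx":0,"ry":0,"rz":0,"gripper":0}]'
python3 -c "
from h import *
S=shot('wrist','w17'); covers(S,z=.044); go(.6691,-.1013,.0905,.0435)"
```

```text
time: 35.85
tool_pos: [0.6689, -0.1003, 0.11]
tool_rot: [-1.57, 0.0, 0.044]
contact_force: [0.0, -0.6, -1.6]
opening: 0.026
cover 1774 [311.  67.] xy [666.3   4. ] [666.   4.] sz [35.9 22.4] long-axis yaw 0.044 z 0.0448
cover 1707 [311. 145.] xy [668.8 -49. ] [668.6 -49.2] sz [35.6 21.7] long-axis yaw 0.041 z 0.0449
cover 306 [313. 202.] xy [669.1 -88.3] [671.4 -88.3] sz [ 9.2 37.8] long-axis yaw -0.0 z 0.0388
now [ 0.669  -0.1003  0.1101] [-1.5704e+00  3.0000e-04  4.4600e-02] t 35.9
d [ 0.0001  0.0196 -0.001 ] r [-0.0004  0.0011 -0.0003] n>= 0.3
```

```bash
python3 -m creep '[{"dx":0,"dy":0.012,"dz":-0.001,"rx":0,"ry":0,"rz":0,"gripper":0},{"dx":0,"dy":0.018,"dz":-0.001,"rx":0,"ry":0,"rz":0,"gripper":0},{"dx":0,"dy":0.02,"dz":-0.001,"rx":0,"ry":0,"rz":0,"gripper":0},{"dx":0,"dy":0.022,"dz":-0.001,"rx":0,"ry":0,"rz":0,"gripper":0},{"dx":0,"dy":0.024,"dz":-0.001,"rx":0,"ry":0,"rz":0,"gripper":0},{"dx":0,"dy":0.026,"dz":-0.001,"rx":0,"ry":0,"rz":0,"gripper":0},{"dx":0,"dy":0.028,"dz":-0.001,"rx":0,"ry":0,"rz":0,"gripper":0},{"dx":0,"dy":0.029,"dz":-0.001,"rx":0,"ry":0,"rz":0,"gripper":0},{"dx":0,"dy":0.03,"dz":-0.001,"rx":0,"ry":0,"rz":0,"gripper":0},{"dx":0,"dy":0.031,"dz":-0.001,"rx":0,"ry":0,"rz":0,"gripper":0},{"dx":0,"dy":0.032,"dz":-0.001,"rx":0,"ry":0,"rz":0,"gripper":0},{"dx":0,"dy":0.032,"dz":-0.001,"rx":0,"ry":0,"rz":0,"gripper":0}]'
for i in 1 2 3 ; do python3 -m creep '[{"dx":0,"dy":0.0008,"dz":0,"rx":0,"ry":0,"rz":0,"gripper":0},{"dx":0,"dy":0.0008,"dz":0,"rx":0,"ry":0,"rz":0,"gripper":0},{"dx":0,"dy":0.0008,"dz":0,"rx":0,"ry":0,"rz":0,"gripper":0}]' | grep -E "tool_pos|force"; done
```

```text
time: 37.4
tool_pos: [0.6688, -0.1024, 0.0778]
tool_rot: [-1.571, 0.001, 0.043]
contact_force: [0.8, -0.1, -2.6]
opening: 0.0259
tool_pos: [0.669, -0.1024, 0.0775]
contact_force: [-0.6, -0.8, 0.2]
tool_pos: [0.669, -0.1024, 0.0775]
contact_force: [-3.3, 0.5, 5.7]
tool_pos: [0.669, -0.1024, 0.0775]
contact_force: [-4.8, 0.2, 10.1]
```

```bash
python3 -c "
from h import *
go(.495,.2243,.1,.2)"
```

```text
now [ 0.669  -0.1024  0.0775] [-1.5711e+00 -5.0000e-04  4.3600e-02] t 38.52
d [-0.1596 -0.0227  0.334 ] r [ 0.0003 -0.1564  0.0005] n>= 5.9
```

```bash
python3 -m creep '[{"dx":0,"dy":-0.05,"dz":0,"rx":0,"ry":0,"rz":0,"gripper":0},{"dx":0,"dy":-0.08,"dz":0,"rx":0,"ry":0,"rz":0,"gripper":0},{"dx":-0.1596,"dy":-0.08,"dz":0.334,"rx":0,"ry":-0.156,"rz":0,"gripper":0},{"dx":-0.1596,"dy":-0.08,"dz":0.334,"rx":0,"ry":-0.156,"rz":0,"gripper":0},{"dx":-0.1596,"dy":-0.08,"dz":0.334,"rx":0,"ry":-0.156,"rz":0,"gripper":0},{"dx":-0.1596,"dy":-0.08,"dz":0.334,"rx":0,"ry":-0.156,"rz":0,"gripper":0},{"dx":-0.1596,"dy":-0.08,"dz":0.334,"rx":0,"ry":-0.156,"rz":0,"gripper":0},{"dx":-0.1596,"dy":-0.08,"dz":0.334,"rx":0,"ry":-0.156,"rz":0,"gripper":0},{"dx":-0.1596,"dy":-0.05,"dz":0.334,"rx":0,"ry":-0.156,"rz":0,"gripper":0},{"dx":-0.1596,"dy":-0.01,"dz":0.334,"rx":0,"ry":-0.156,"rz":0,"gripper":0},{"dx":-0.1596,"dy":0.015,"dz":0.334,"rx":0,"ry":-0.156,"rz":0,"gripper":0},{"dx":-0.1596,"dy":0.015,"dz":0.334,"rx":0,"ry":-0.156,"rz":0,"gripper":0},{"dx":-0.1596,"dy":0.015,"dz":0.334,"rx":0,"ry":-0.156,"rz":0,"gripper":0}]'
python3 -c "
from h import *
S=shot('wrist','w18');tool(S);go(.495,.2243,.0335,.2)"
```

```text
time: 40.15
tool_pos: [0.4958, 0.2247, 0.0618]
tool_rot: [-1.571, -0.002, 0.199]
contact_force: [0.1, -0.5, -2.5]
opening: 0.026
tool 350 [309. 236.] [494.  235.4] [25.5  4.3] yaw 0.222 -1.349
mark ((495.3249206542969, 224.4474639892578), 40.32007598876953) ((494.33251953125, 227.48130798339844), (72.77147674560547, 79.39908599853516))
now [0.4961 0.2247 0.0621] [-1.5705 -0.0026  0.1994] t 40.2
d [-0.0012  0.0286 -0.0002] r [-0.0003 -0.0006  0.0026] n>= 0.5
```

View pics/w18.png

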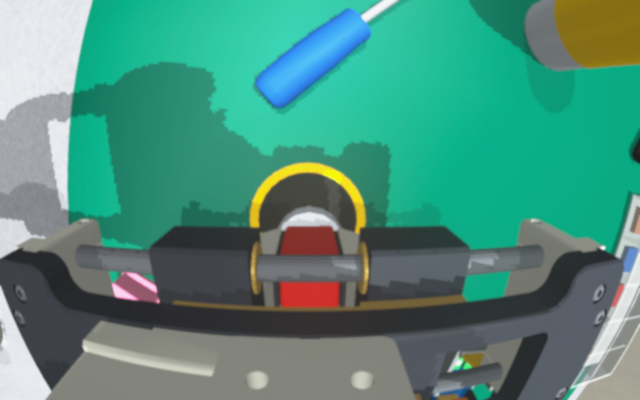

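```bash
python3 -m creep '[{"dx":-0.001,"dy":0.015,"dz":0,"rx":0,"ry":0,"rz":0,"gripper":0},{"dx":-0.001,"dy":0.024,"dz":0,"rx":0,"ry":0,"rz":0,"gripper":0},{"dx":-0.001,"dy":0.028,"dz":0,"rx":0,"ry":0,"rz":0,"gripper":0},{"dx":-0.001,"dy":0.0285,"dz":0,"rx":0,"ry":0,"rz":0,"gripper":0},{"dx":-0.001,"dy":0.0285,"dz":0,"rx":0,"ry":0,"rz":0,"gripper":0}]'
```

```text
time: 40.83
tool_pos: [0.4935, 0.224, 0.0334]
tool_rot: [-1.571, 0.001, 0.2]
contact_force: [-4.6, -2.0, 12.6]
opening: 0.0259
```

```bash
python3 -m creep '[{"dx":0.001,"dy":-0.0008,"dz":0,"rx":0,"ry":0,"rz":0,"gripper":0},{"dx":0.001,"dy":-0.0008,"dz":0,"rx":0,"ry":0,"rz":0,"gripper":0.6},{"dx":0.001,"dy":-0.0008,"dz":0,"rx":0,"ry":0,"rz":0,"gripper":0.6},{"dx":0.001,"dy":-0.0008,"dz":0,"rx":0,"ry":0,"rz":0,"gripper":0.6},{"dx":0.001,"dy":-0.0008,"dz":0,"rx":0,"ry":0,"rz":0,"gripper":0.6},{"dx":0,"dy":-0.05,"dz":0,"rx":0,"ry":0,"rz":0,"gripper":0.6},{"dx":0,"dy":-0.11,"dz":0,"rx":0,"ry":0,"rz":0,"gripper":0.6},{"dx":0,"dy":-0.15,"dz":0,"rx":0,"ry":0,"rz":0,"gripper":0.6},{"dx":0,"dy":-0.15,"dz":0,"rx":0,"ry":0,"rz":0,"gripper":0.6},{"dx":0,"dy":-0.15,"dz":0,"rx":0,"ry":0,"rz":0,"gripper":0.6}]'
python3 -c "
from h import *
S=shot('wrist','w19');tool(S)"
```

```text
time: 42.08
tool_pos: [0.4935, 0.224, 0.1815]
tool_rot: [-1.571, 0.001, 0.199]
contact_force: [0.2, -1.1, -0.4]
opening: 0.0549
tool 736 [311. 199.] [495.7 224. ] [24.8 25.4] yaw 0.199 -1.372
mark ((495.2985534667969, 224.053466796875), 40.28694534301758) ((495.2342529296875, 223.93829345703125), (79.73445892333984, 80.16458892822266))
```

View pics/w19.png

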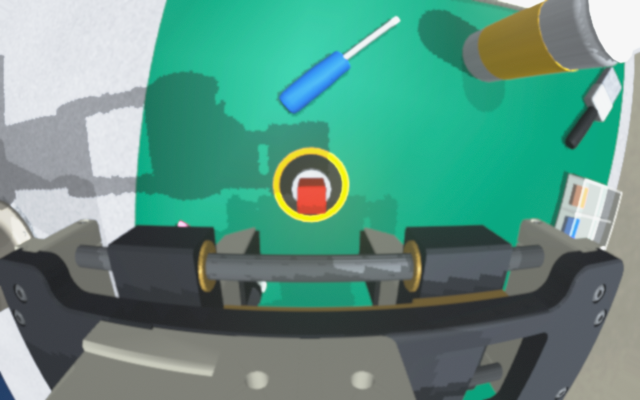

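```bash
python3 -c "
from h import *
go(.6557,.207,.18,.0435)"
```

```text
now [0.4933 0.224  0.181 ] [-1.571   0.0025  0.1995] t 42.12
d [ 0.1558  0.0006 -0.0488] r [ 0.0004  0.156  -0.0025] n>= 2.6
```

```bash
python3 -m creep '[{"dx":0.1558,"dy":0,"dz":-0.0488,"rx":0,"ry":0.156,"rz":0,"gripper":0},{"dx":0.1558,"dy":0,"dz":-0.0488,"rx":0,"ry":0.156,"rz":0,"gripper":0},{"dx":0.1558,"dy":0,"dz":-0.0488,"rx":0,"ry":0.156,"rz":0,"gripper":0},{"dx":0.1558,"dy":0,"dz":-0.0488,"rx":0,"ry":0.156,"rz":0,"gripper":0},{"dx":0.1558,"dy":0,"dz":-0.0488,"rx":0,"ry":0.156,"rz":0,"gripper":0},{"dx":0.1558,"dy":0,"dz":-0.0488,"rx":0,"ry":0.156,"rz":0,"gripper":0},{"dx":0.1558,"dy":0.03,"dz":-0.0488,"rx":0,"ry":0.156,"rz":0,"gripper":0},{"dx":0.1558,"dy":0.07,"dz":-0.0488,"rx":0,"ry":0.156,"rz":0,"gripper":0},{"dx":0.1558,"dy":0.09,"dz":-0.0488,"rx":0,"ry":0.156,"rz":0,"gripper":0},{"dx":0.1558,"dy":0.09,"dz":-0.0488,"rx":0,"ry":0.156,"rz":0,"gripper":0},{"dx":0.1558,"dy":0.09,"dz":-0.0488,"rx":0,"ry":0.156,"rz":0,"gripper":0}]'
python3 -c "
from h import *
S=shot('scene','c20');shot('side','s20');go(.6557,.207,.092,.0435)
im=S[0][130:260,270:470]; cv2.imwrite('pics/c20c.png',cv2.resize(im,None,fx=4,fy=4,interpolation=cv2.INTER_CUBIC)[:,:,::-1])"
```

```text
time: 43.5
tool_pos: [0.6568, 0.2077, 0.094]
tool_rot: [-1.57, -0.002, 0.044]
contact_force: [-0.1, -0.0, -0.0]
opening: 0.0002
now [0.6571 0.2076 0.0942] [-1.5703 -0.0029  0.0437] t 43.6
d [-0.0015  0.0022 -0.0005] r [-0.0005  0.0002  0.0029] n>= 0.0
```

View pics/c20c.png

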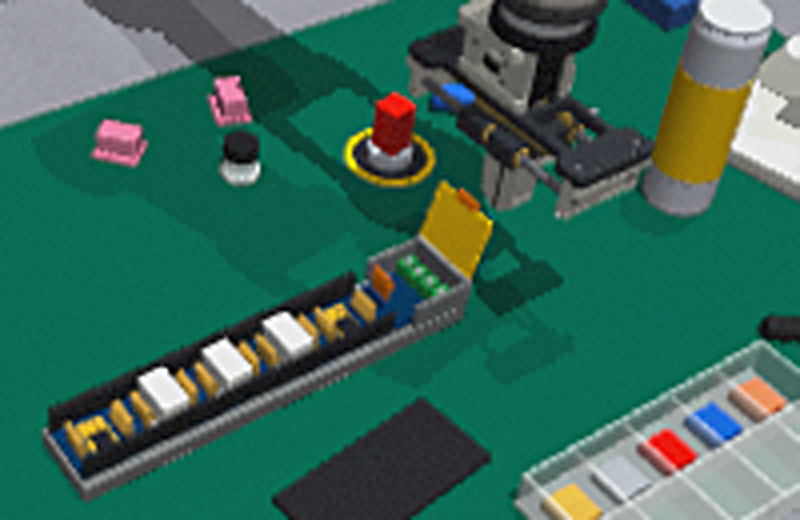

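View pics/s20.png

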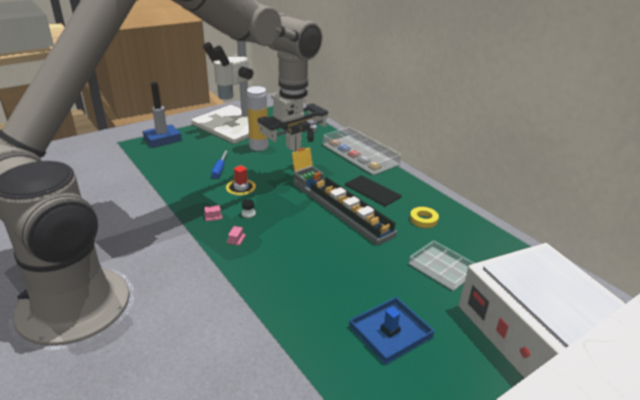

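```bash
python3 -m creep '[{"dx":0,"dy":-0.002,"dz":-0.015,"rx":0,"ry":0,"rz":0,"gripper":0},{"dx":0,"dy":-0.004,"dz":-0.028,"rx":0,"ry":0,"rz":0,"gripper":0},{"dx":0,"dy":-0.006,"dz":-0.036,"rx":0,"ry":0,"rz":0,"gripper":0},{"dx":0,"dy":-0.007,"dz":-0.0436,"rx":0,"ry":0,"rz":0,"gripper":0},{"dx":0,"dy":-0.006,"dz":-0.05,"rx":0,"ry":0,"rz":0,"gripper":0},{"dx":0,"dy":-0.0038,"dz":-0.0558,"rx":0,"ry":0,"rz":0,"gripper":0},{"dx":0,"dy":-0.0005,"dz":-0.061,"rx":0,"ry":0,"rz":0,"gripper":0},{"dx":0,"dy":0.003,"dz":-0.0663,"rx":0,"ry":0,"rz":0,"gripper":0},{"dx":0,"dy":0.0078,"dz":-0.0705,"rx":0,"ry":0,"rz":0,"gripper":0},{"dx":0,"dy":0.0126,"dz":-0.0744,"rx":0,"ry":0,"rz":0,"gripper":0},{"dx":0,"dy":0.0165,"dz":-0.0763,"rx":0,"ry":0,"rz":0,"gripper":0},{"dx":0,"dy":0.0202,"dz":-0.078,"rx":0,"ry":0,"rz":0,"gripper":0},{"dx":0,"dy":0.0202,"dz":-0.078,"rx":0,"ry":0,"rz":0,"gripper":0}]'
python3 -c "
from h import *
S=shot('scene','c21');go(.6557,.207,.092,.0435);shot('wrist','w21')
im=S[0][130:260,270:470]; cv2.imwrite('pics/c21c.png',cv2.resize(im,None,fx=4,fy=4,interpolation=cv2.INTER_CUBIC)[:,:,::-1])"
```

```text
time: 45.22
tool_pos: [0.6596, 0.1293, 0.0716]
tool_rot: [-1.571, 0.001, 0.043]
contact_force: [-0.5, 0.4, 0.7]
opening: 0.0004
now [0.6597 0.1294 0.0719] [-1.5707e+00  6.0000e-04  4.3500e-02] t 45.27
d [-0.0006 -0.0201  0.0777] r [-0.0001  0.     -0.0006] n>= 1.3
```

View pics/c21c.png

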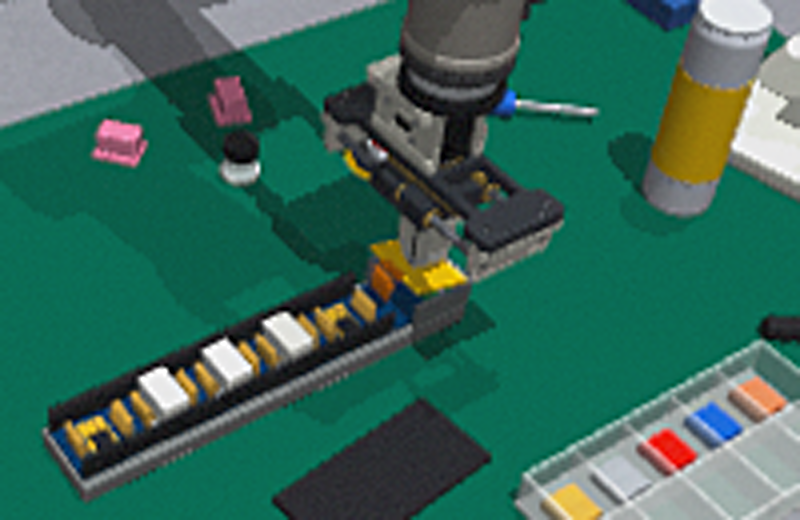

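View pics/w21.png

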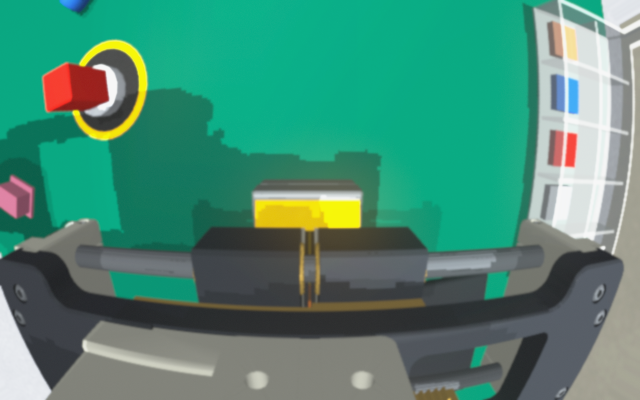

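```bash
python3 -m creep '[{"dx":0,"dy":0.001,"dz":-0.001,"rx":0,"ry":0,"rz":0,"gripper":0},{"dx":0,"dy":0.002,"dz":-0.001,"rx":0,"ry":0,"rz":0,"gripper":0},{"dx":0,"dy":0.003,"dz":-0.001,"rx":0,"ry":0,"rz":0,"gripper":0},{"dx":0,"dy":0.004,"dz":-0.001,"rx":0,"ry":0,"rz":0,"gripper":0}]'
for i in 1 2 3; do python3 -m creep '[{"dx":0,"dy":0.001,"dz":0,"rx":0,"ry":0,"rz":0,"gripper":0},{"dx":0,"dy":0.002,"dz":0,"rx":0,"ry":0,"rz":0,"gripper":0},{"dx":0,"dy":0.002,"dz":0,"rx":0,"ry":0,"rz":0,"gripper":0}]'| grep -E "tool_pos|force"; done
```

```text
time: 45.82
tool_pos: [0.66, 0.1282, 0.0682]
tool_rot: [-1.571, -0.0, 0.044]
contact_force: [-0.4, -1.2, 3.4]
opening: 0.0001
tool_pos: [0.6601, 0.1279, 0.0665]
contact_force: [-1.1, -2.1, 4.1]
tool_pos: [0.6602, 0.1277, 0.0647]
contact_force: [-2.0, -4.2, 5.8]
tool_pos: [0.6596, 0.1287, 0.0615]
contact_force: [0.2, -0.9, 0.6]
```

```bash
for i in 1 2 3; do python3 -m creep '[{"dx":0,"dy":0.0008,"dz":0,"rx":0,"ry":0,"rz":0,"gripper":0},{"dx":0,"dy":0.0008,"dz":0,"rx":0,"ry":0,"rz":0,"gripper":0},{"dx":0,"dy":0.0008,"dz":0,"rx":0,"ry":0,"rz":0,"gripper":0}]'| grep -E "tool_pos|force"; done
```

```text
tool_pos: [0.6596, 0.1287, 0.0613]
contact_force: [-1.5, 0.8, 2.4]
tool_pos: [0.6597, 0.1286, 0.0612]
contact_force: [-3.4, 0.7, 5.7]
tool_pos: [0.6597, 0.1286, 0.0611]
contact_force: [-5.0, 0.2, 10.4]
```

Firm stop at the shut height. Lifting away and checking.

```bash
python3 -m creep '[{"dx":0,"dy":-0.03,"dz":0,"rx":0,"ry":0,"rz":0,"gripper":0},{"dx":0,"dy":-0.09,"dz":0,"rx":0,"ry":0,"rz":0,"gripper":0},{"dx":0,"dy":-0.12,"dz":-0.05,"rx":0,"ry":0,"rz":0,"gripper":0.5},{"dx":0,"dy":-0.14,"dz":-0.1,"rx":0,"ry":0,"rz":0,"gripper":0.5},{"dx":-0.05,"dy":-0.14,"dz":-0.15,"rx":0,"ry":0,"rz":0,"gripper":0.5},{"dx":-0.05,"dy":-0.14,"dz":-0.2,"rx":0,"ry":0,"rz":0,"gripper":0.5},{"dx":-0.05,"dy":-0.14,"dz":-0.25,"rx":0,"ry":0,"rz":0,"gripper":0.5},{"dx":-0.05,"dy":-0.14,"dz":-0.25,"rx":0,"ry":0,"rz":0,"gripper":0.5},{"dx":-0.05,"dy":-0.14,"dz":-0.25,"rx":0,"ry":0,"rz":0,"gripper":0.5}]'
python3 - <<'E'
from h import *
W=shot('wrist','w22'); S=shot('scene','c22'); D=shot('side','s22')
covers(W,z=.044); tool(W); tool(S)
for X in (W,S):
    P=cloud(X); H,Sa,V=cv2.split(cv2.cvtColor(X[0],cv2.COLOR_RGB2HSV))
    f=(H>18)&(H<32)&(Sa>130)&(V>110)&(P[...,1]>.095)&(P[...,1]<.165)&(P[...,0]>.62)&(P[...,0]<.7)
    q=P[f]; A=np.c_[q[:,0],q[:,1],np.ones(len(q))]; print('flap plane',len(q),np.linalg.lstsq(A,q[:,2],rcond=None)[0].round(3),q.mean(0).round(4),q[:,2].max())
im=S[0][130:260,270:470]; cv2.imwrite('pics/c22c.png',cv2.resize(im,None,fx=4,fy=4,interpolation=cv2.INTER_CUBIC)[:,:,::-1])
E
```

```text
time: 49.2
tool_pos: [0.6208, -0.1234, 0.1993]
tool_rot: [-1.57, 0.0, 0.043]
contact_force: [-0.2, 0.8, 0.3]
opening: 0.0459
cover 859 [362.  63.] xy [666.7   3.8] [666.3   3.8] sz [37.  23.4] long-axis yaw 0.038 z 0.0448
cover 864 [362. 118.] xy [669.2 -50.1] [668.5 -50.1] sz [37.2 22.4] long-axis yaw 0.051 z 0.0449
cover 865 [360. 173.] xy [ 670.2 -103.2] [ 670.1 -103.3] sz [37. 23.] long-axis yaw 0.049 z 0.045
tool 38 [369. 156.] [496.3 223.6] [26.9 29.6] yaw 0.13 -1.44
mark ((493.16363525390625, 226.80270385742188), 39.963470458984375) ((493.1786193847656, 226.93214416503906), (77.90006256103516, 78.6778793334961))<stdin>:7: RuntimeWarning: Mean of empty slice.
  ret = um.true_divide(
Traceback (most recent call last):
ValueError: zero-size array to reduction operation maximum which has no identity
```

View pics/c22.png

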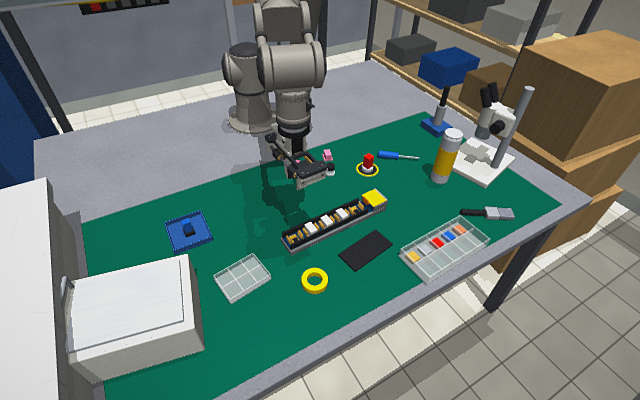

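View pics/w22.png

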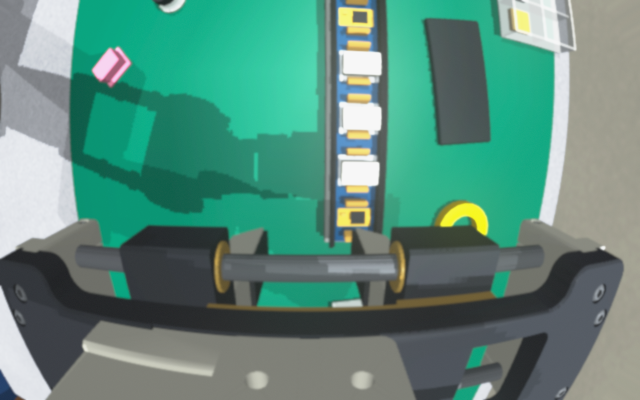

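```bash
python3 - <<'E'
from h import *
W=shot('wrist'); print(plane(W,np.array([345,335,360]),np.array([302,302,302]),.02).round(3), cloud(W)[302,345])
S=shot('scene')
for X in (S,shot('side')):
    P=cloud(X); H,Sa,V=cv2.split(cv2.cvtColor(X[0],cv2.COLOR_RGB2HSV))
    f=(H>18)&(H<32)&(Sa>130)&(V>110)&(P[...,1]>.103)&(P[...,1]<.165)&(P[...,0]>.62)&(P[...,0]<.7)
    q=P[f]; A=np.c_[q[:,0],q[:,1],np.ones(len(q))]; print('flap plane',len(q),np.linalg.lstsq(A,q[:,2],rcond=None)[0].round(3),q.mean(0).round(4),q[:,2].min(),q[:,2].max())
im=S[0][130:260,270:470]; cv2.imwrite('pics/c22c.png',cv2.resize(im,None,fx=4,fy=4,interpolation=cv2.INTER_CUBIC)[:,:,::-1])
E
```

```text
[[ 0.672 -0.265  0.02 ]
 [ 0.66  -0.266  0.02 ]
 [ 0.691 -0.265  0.02 ]] [ 0.67441241 -0.27494983  0.005219  ]
flap plane 215 [0.014 0.011 0.035] [0.6618 0.1276 0.0457] 0.03406135343922645 0.05040962849474451
flap plane 172 [-0.01   0.008  0.051] [0.6557 0.1259 0.0453] 0.02157371470498337 0.050882188475930845
```

View pics/c22c.png

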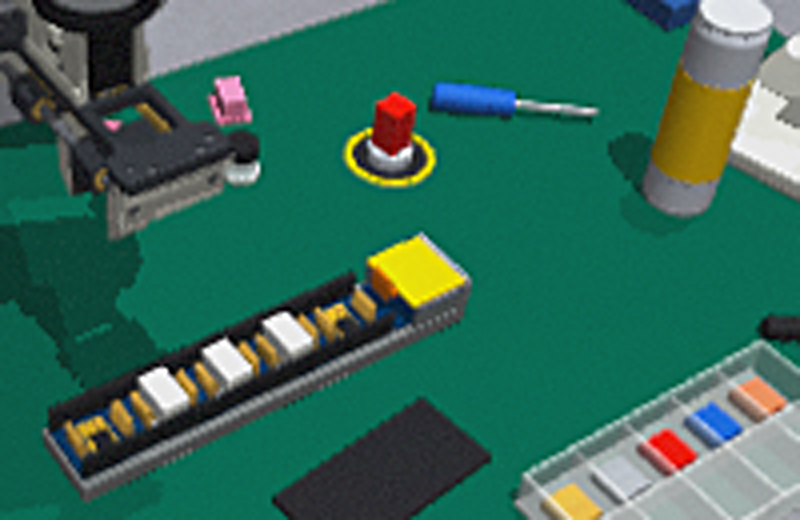

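View pics/s22.png

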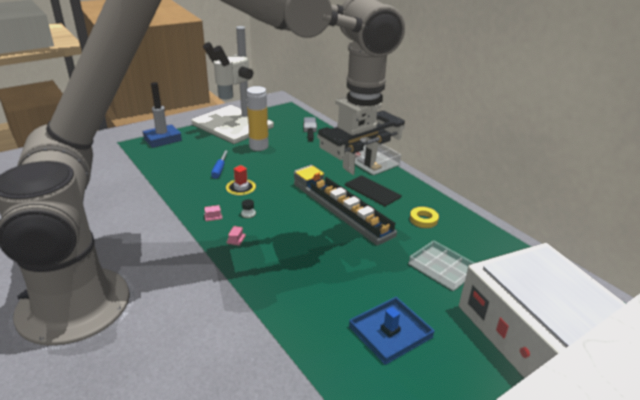

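```bash
python3 -c "
from cell import robot,status
print(status.observe()['time']); print(robot.hand_in())"
```

```text
49.5
the job is handed in; nothing more can be done
None
```

The job is done and was handed in at 49.5 s of the 200 s allowed.

- **Test plug:** it stands upright in the middle of the blue service tray.
- **Covers:** three were present. Each is in its own bay and was pressed home with the seating tool. Each time the tool came to a firm stop at the same height under 10–14 N. The wrist camera put all three cover tops at 44.8–45.0 mm; fully home is 44 mm, and the camera reads about 1 mm high.
- **Seating tool:** it stands upright on its mark. The wrist camera put it within about 1 mm of the ring's centre when I released it, and about 3–4 mm in the final scene-camera image, which is coarser.
- **Flap:** I shut it last. The push rose to about 6 N and then dropped as it clicked, and it held against a further 10 N. The final images show it lying flat (slope about 0.01) with its top near 45 mm; shut is 44 mm.

In the last pictures the other things on the bench look undisturbed, and no final check failed. I never saw the tool or a cover get knocked aside. When I first measured the tool closely it stood about 9 mm off the ring's centre, so I parked it centred.

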